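# Balance the dye mixer and switch it on

## Robot

A 7-joint arm with a two-finger parallel gripper is mounted at the origin on the work surface. World frame = base frame: x ahead of the robot, y to its left, z up, the work surface at z = 0. Lengths are in mm, angles in rad, forces in N, time in s.
With the tool pointing down it reaches from about 400 to 875 mm from the base axis. Payload 4.4 kg.
Tool frame: the origin (TCP) lies on the centre line of the jaws, within the pads' length; the fingertips stand ctrl.nose_length ahead of it and the grasp point (between the pads) lies 6 mm ahead of it (ctrl.nose_length is the distance from the TCP to the fingertips, in mm); z points along the fingers, y is the direction in which the jaws open and shut (so a half turn about z gives the same grasp; the last joint's range is limited). The gripper opens to 85 mm and grips with 20 to 120 N. Pads are 22 mm wide; open, the fingers measure 114 mm over their backs; the gripper's body (76 mm by 85 mm) begins 54 mm behind the grasp point. The pads swing forward as they close: fully open they stand 13 mm farther back than shut.
Start: joints at [-0.066, 0.628, 0.038, 1.517, -0.027, 0.996, -0.02], TCP at [650.014, 0.027, 224.313] pointing down, gripper open.
Joint ranges: [-3.06, 3.06], [-0.37, 2.12], [-1.25, 1.32], [0.18, 2.47], [-1.1, 4.24], [0.23, 1.98], [-2.94, 2.94]. Speed limits (rad/s): [2.57, 2.57, 3.14, 3.14, 3.14, 3.14, 3.14].

## Interface

Orientations are given as [roll, pitch, yaw] about the fixed x, y, z axes, in that order (R = Rz(yaw) Ry(pitch) Rx(roll)).
In Python, from cell import ctrl, vision gives the robot as it stands. The module is installed in compiled form; this text tells all that it offers.
- The arm moves only by the shell command python3 -m inch 'ROWS'. ROWS is a JSON object of lists of equal length, an entry for each row: "travel": the shift along the tool's x, y, z in cm, a list of three; "twist": the turn about the tool's z in degrees; "fingers": the finger opening in cm, from 0 to 8.54. A call has exactly 10 rows; each row is the pose to reach, as a shift and turn from the pose commanded when the call began, along the tool's axes at that moment; what a row does not reach only later rows make up. A row lasts 1/12 s, in which the tool goes at most 41.7 mm and 7.16 degrees, less where a joint would pass 70% of its speed; a pose out of reach is approached as far as the arm can. A call with a gripper value outside its range is refused whole. The fingers move at their own pace and stop on an object; the grip force is fixed at half the most. Time passes only in rows, so rows that repeat a pose let the fingers close, or fill a call up. It gives the time, the measured TCP pose, the force and the opening at its end, in the units of the state.
- ctrl.read_state(): the state, without advancing time (a new reading comes with each control period).
- vision.get_image(name): name is "scene" or "side" or "wrist"; returns a dict with "frame" (400x640x3 uint8, red, green, blue), "fx", "fy", "cx", "cy" (pixels), "position" and "orientation" of the camera in the world. Camera axes: x right, y down, z forward; pixel columns grow to the right and rows downward; lengths in mm; the calibration is good to about 2 mm. A picture is of the moment at which its call begins. There is no depth.
- ctrl.finish_job(): hands the job in, once; it reports no verdict.
The state is a dict: "clock": time; "qpos": joint angles; "qd": joint speeds; "tau": joint torques, N m; "eef_pos": TCP position; "tool_rot": TCP orientation; "force": force on the tool from outside, world axes, zero at the start; "torque": the same for the moment, N m; "width": finger opening in mm.
Only numpy, scipy, OpenCV 4.12 (cv2) and the standard library are available. Lean on these libraries where they do the work, as an engineer would, in place of code of your own. Each camera call takes 0.05 s, during which the arm holds its last target.

## Task

The dye mixer's tilted head is out of balance: the tall vial in one of its lower pockets faces a short vial. Put that short vial back upright in a free hole of the wooden rack, fit the tall vial from the rack into the pocket it left, each lowered fully home in the fingers and not dropped, and then turn the mixer's selector clockwise past its click to run. Leave the other vials and everything else on the bench as they are.

Things in the scene. Friction and masses are not known exactly. Their poses are not given: they have to be found in the camera images.
- head: The mixer's head: aluminium disc, 164 mm diameter, 8 mm thick, tilted 30 degrees towards the mixer's front; braked, it does not turn. Origin: centre of its top face. x up the slope, y to the left, z out of the disc (its normal). Six black sleeves (pockets) stand on it on a 56 mm radius circle; a left and a right one, at (0, 56) and (0, -56) mm, are empty. Centre nut: 28 mm wide, 22 mm high.
- pocket_ul (a point): Centre of the mouth of the upper left pocket, which faces the lower right one across the head; x, y, z as the head's, z being the pocket's axis, outwards. Sleeve 37 mm over the rim, 40 mm deep to the disc's top face, 24.6 mm bore, flared to 30 mm over the last 4 mm. Vials lean about 0.1 rad in it. Holds a short vial at the start.
- pocket_ur (a point): Centre of the mouth of the upper right pocket, which faces the lower left one across the head; x, y, z as the head's, z being the pocket's axis, outwards. Sleeve 37 mm over the rim, 40 mm deep to the disc's top face, 24.6 mm bore, flared to 30 mm over the last 4 mm. Vials lean about 0.1 rad in it. Holds a short vial at the start.
- pocket_ll (a point): Centre of the mouth of the lower left pocket, which faces the upper right one across the head; x, y, z as the head's, z being the pocket's axis, outwards. Sleeve 37 mm over the rim, 40 mm deep to the disc's top face, 24.6 mm bore, flared to 30 mm over the last 4 mm. Vials lean about 0.1 rad in it. Holds a tall or a short vial at the start.
- pocket_lr (a point): Centre of the mouth of the lower right pocket, which faces the upper left one across the head; x, y, z as the head's, z being the pocket's axis, outwards. Sleeve 37 mm over the rim, 40 mm deep to the disc's top face, 24.6 mm bore, flared to 30 mm over the last 4 mm. Vials lean about 0.1 rad in it. Holds a tall or a short vial at the start.
- mixer: The mixer's fixed grey case, 230 (x) by 330 (y) mm; origin at the centre of its underside, x towards its back, y to its left. From a front lip 35 mm high its top slopes up at 30 degrees to 150 mm at the back, where a carrying handle rises to 177 mm. The head sits over the left half of the slope, the selector on an aluminium panel on the right half.
- selector (a joint): Selector switch, rad: 0 = off (as it starts), 1.05 = run; grows clockwise seen from above the panel. A sprung detent holds it at either end: it resists with up to about 0.1 N m until half-way (0.53), then snaps on by itself to 1.05, where it stops.
- selector_grip (a point): Grip point on the selector's axis, 39 mm above the sloping panel; z: turning axis, out of the panel, parallel to the head's z. x along the grip bar: 42 mm long, 14 mm thick (y), 32 mm high; its top is 7 mm above this point, a 44 mm foot disc 23 mm below. The bar turns from 30 degrees left of straight up-slope (off) to 30 degrees right (run); x and y turn with it, the white mark is at -x.
- rack: Fixed beech vial rack, 112 (x) by 168 (y) by 48 mm high; origin at the centre of its underside, z up. Six upright holes, 25 mm bore, 36 mm deep (floor 12 mm above the underside, mouth in the top face), in its frame at x = -27 and 27 mm, y = -54, 0 and 54 mm. Three are filled and three free at the start.
- vial_a_mid (a point): Round-bottomed amber dye vial with a black screw cap as wide as itself (top 20 mm): 22 mm diameter, 120 mm long, 52 g nominal. The point is its centre, 60 mm above its foot; z runs along it, foot to cap. It starts in one of the two lower pockets of the head and stays there.
- vial_b_mid (a point): Round dye vial like the tall ones but 86 mm long (22 mm diameter, 36 g nominal). The point is its centre, 43 mm above its foot; z runs along it, foot to cap. It starts in the other lower pocket of the head.
- vial_c_mid (a point): Round dye vial like the tall ones but 86 mm long (22 mm diameter, 36 g nominal). The point is its centre, 43 mm above its foot; z runs along it, foot to cap. It starts in the upper left pocket of the head.
- vial_d_mid (a point): Round dye vial like the tall ones but 86 mm long (22 mm diameter, 36 g nominal). The point is its centre, 43 mm above its foot; z runs along it, foot to cap. It starts in the upper right pocket of the head.
- vial_e_mid (a point): Round-bottomed amber dye vial with a black screw cap as wide as itself (top 20 mm): 22 mm diameter, 120 mm long, 52 g nominal. The point is its centre, 60 mm above its foot; z runs along it, foot to cap. It starts in one of the rack's holes.
- vial_f_mid (a point): Round dye vial like the tall ones but 86 mm long (22 mm diameter, 36 g nominal). The point is its centre, 43 mm above its foot; z runs along it, foot to cap. It starts in one of the rack's holes and stays there.
- vial_g_mid (a point): Round dye vial like the tall ones but 86 mm long (22 mm diameter, 36 g nominal). The point is its centre, 43 mm above its foot; z runs along it, foot to cap. It starts in one of the rack's holes and stays there.
- cement_mid (a point): White squeeze bottle, 50 mm diameter, 185 mm tall, standing to the right of the mixer; its centre, half-way up. Not to be disturbed.
- polish_mid (a point): Round shoe-polish tin, 79 mm wide, 26 mm high; its centre, half-way up. Not to be disturbed.
- hammer_mid (a point): Hammer with wooden handle, 260 mm long, 26 mm high, lying behind the rack; the middle of its length. Not to be disturbed.
- brush_mid (a point): Shoe brush, 150 by 42 by 44 mm, lying on its bristles; its centre. Not to be disturbed.
- heel_mid (a point): Black rubber heel block, about 86 by 64 by 24 mm; its centre. Not to be disturbed.

How it is judged:
By the outcome, as a careful person would: the job done as asked, in the order asked, and still so for the second after the job is handed in, with the robot touching nothing.
It also fails if it takes over 69 s, if anything falls off the work surface, if the arm or the gripper's body presses on something with over 40 N, if the wrist force passes 120 N, or if a joint passes its speed limit or range.

## Working session

There is one attempt and no reset: what is moved stays moved. The work goes in short steps, Python scripts to look and compute and a shell command to move; the robot and the scene stay as the last step left them, time stands still between calls to the robot, and variables do not carry over. Pictures are saved under pics/ and viewed, and the job is handed in when it is done.

```bash
mkdir -p pics; ls
cat > h.py <<'E'
import numpy as np, cv2
from scipy.spatial.transform import Rotation as R
from cell import ctrl, vision
np.set_printoptions(precision=2,suppress=True)
def cap(n,f):
    d=vision.get_image(n); np.save(f'pics/{f}.npy',d['frame'])
    import json
    json.dump({k:np.asarray(v).tolist() for k,v in d.items() if k!='frame'},open(f'pics/{f}.json','w'))
    cv2.imwrite(f'pics/{f}.png',d['frame'][:,:,::-1]); return d
def load(f):
    import json
    d=json.load(open(f'pics/{f}.json')); d['frame']=np.load(f'pics/{f}.npy'); return d
def rot(d):
    o=np.array(d['orientation']); 
    return o if o.shape==(3,3) else (R.from_euler('xyz',o).as_matrix() if o.size==3 else R.from_quat(o).as_matrix())
def proj(d,P):
    P=np.atleast_2d(P); c=(P-np.array(d['position']))@rot(d)
    return np.c_[d['fx']*c[:,0]/c[:,2]+d['cx'], d['fy']*c[:,1]/c[:,2]+d['cy']]
def ray(d,u,v):
    r=rot(d)@np.array([(u-d['cx'])/d['fx'],(v-d['cy'])/d['fy'],1]); return np.array(d['position']),r/np.linalg.norm(r)
def onz(d,u,v,z):
    p,r=ray(d,u,v); return p+r*(z-p[2])/r[2]
def tri(obs):
    A=0;b=0
    for d,u,v in obs:
        p,r=ray(d,u,v); M=np.eye(3)-np.outer(r,r); A=A+M; b=b+M@p
    return np.linalg.solve(A,b)
E
python3 - <<'E'
from h import *
for n in ['scene','side','wrist']:
    d=cap(n,n+'0'); print(n,d['fx'],d['fy'],d['cx'],d['cy'],d['position'],d['orientation'])
print(ctrl.read_state(), ctrl.nose_length)
E
```

```text
pics
scene 374.6344051484135 374.6344051484135 319.9997386161746 200.19087730114745 [1110.88 -298.87  857.1 ] [-2.46  0.02  1.18]
side 443.5881759550666 443.5881759550666 320.70609218701435 198.75415606210655 [305.46 758.89 751.86] [-2.19 -0.01 -2.88]
wrist 317.6416018098153 317.6416018098153 315.43331062525493 205.90334505553508 [650.42  83.86 373.77] [2.82 0.   0.  ]
{'clock': 0.15, 'qpos': array([-0.07,  0.63,  0.04,  1.52, -0.03,  1.  , -0.02]), 'qd': array([ 0., -0.,  0., -0.,  0., -0., -0.]), 'tau': array([  0.  , -56.38,   1.23, -19.37,   0.01,   0.01,  -0.  ]), 'eef_pos': array([649.52,   0.04, 223.62]), 'tool_rot': array([-3.14,  0.  ,  1.57]), 'force': array([ 0.24, -0.27,  0.5 ]), 'torque': array([ 0.01, -0.07, -0.01]), 'width': 84.88662167759635} 25.0
```

View pics/scene0.png

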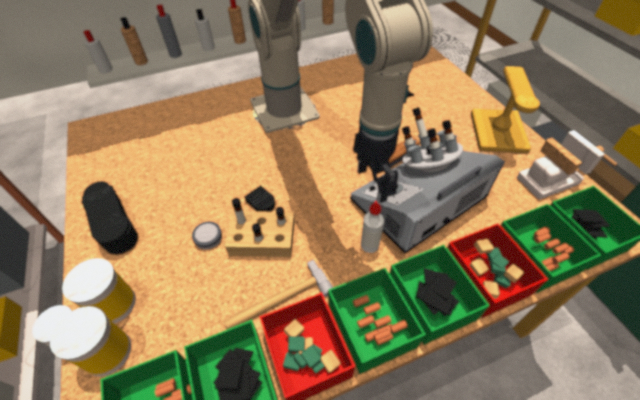

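View pics/side0.png

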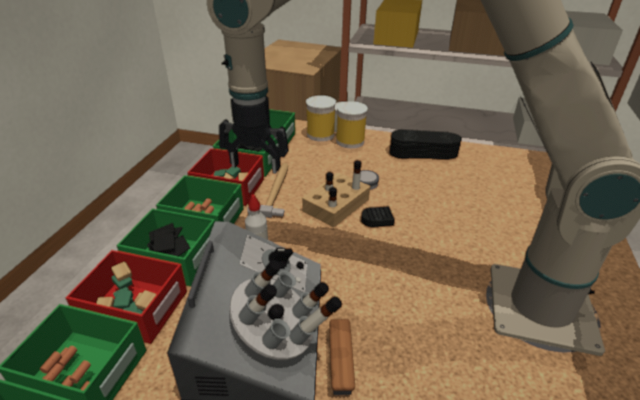

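View pics/wrist0.png

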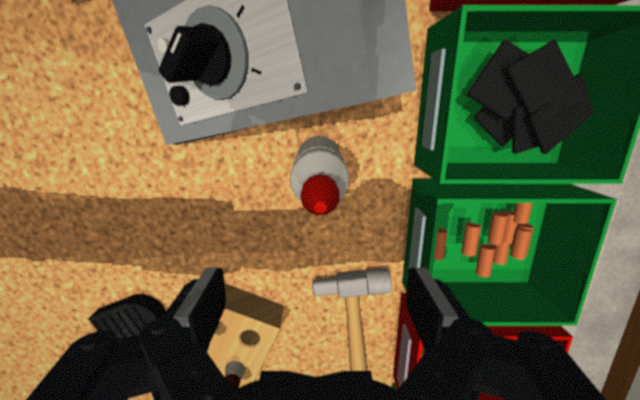

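Run:
```python
import cv2
a=cv2.imread('pics/side0.png'); cv2.imwrite('pics/side0c.png',cv2.resize(a[220:370,160:360],None,fx=4,fy=4,interpolation=cv2.INTER_CUBIC))
cv2.imwrite('pics/side0r.png',cv2.resize(a[140:240,290:420],None,fx=6,fy=6,interpolation=cv2.INTER_CUBIC))
a=cv2.imread('pics/scene0.png'); cv2.imwrite('pics/scene0c.png',cv2.resize(a[100:250,340:520],None,fx=4,fy=4,interpolation=cv2.INTER_CUBIC))
```

```text
(no output)
```

View pics/side0c.png

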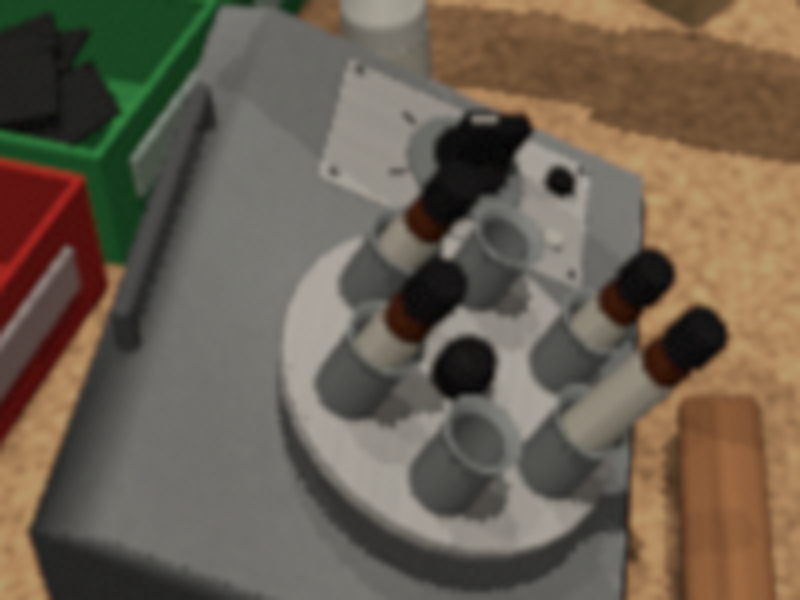

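View pics/side0r.png

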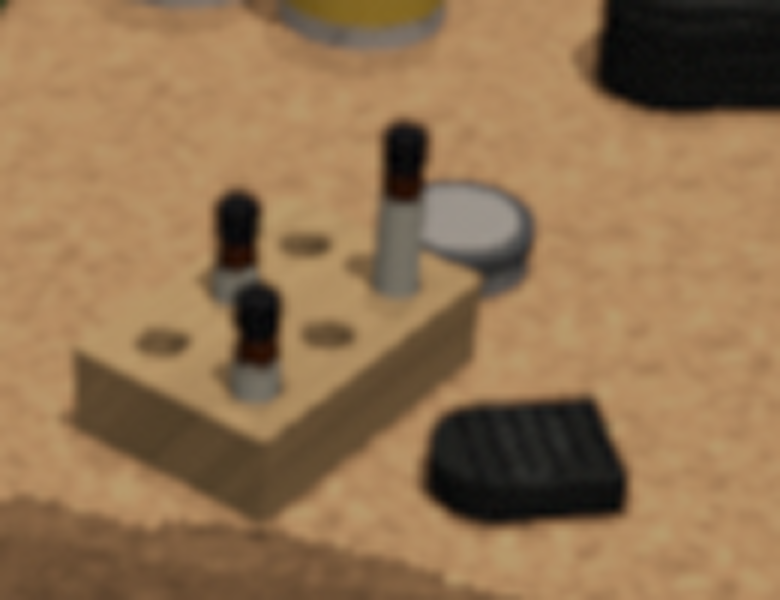

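View pics/scene0c.png

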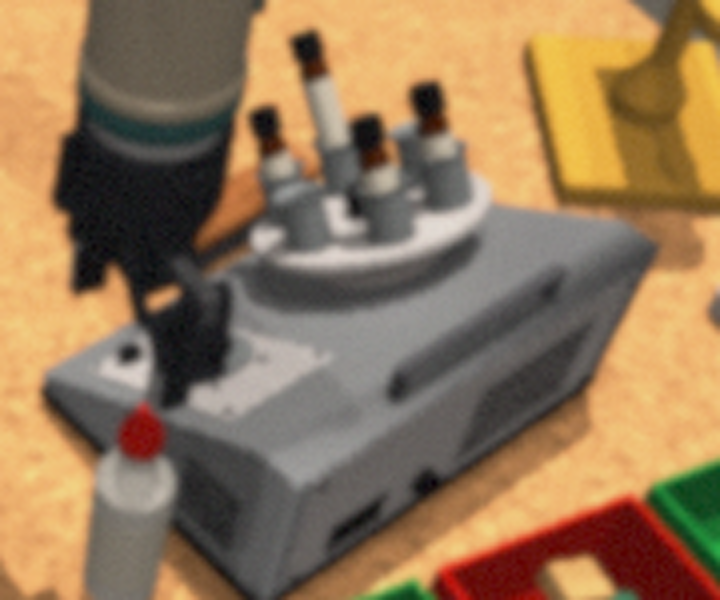

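```bash
cat > fit.py <<'E'
from h import *
from scipy.optimize import least_squares
a=np.radians(30)
S=lambda u,v:(160+u/4,220+v/4); C=lambda u,v:(340+u/4,100+v/4)
sd=load('side0'); sc=load('scene0')
mix=[(sd,S(640,180),(-115,-165,35)),(sd,S(220,10),(84,-165,150)),(sc,C(45,385),(-115,-165,35)),(sc,C(290,485),(115,-165,150)),(sc,C(655,240),(115,165,150)),(sd,S(35,530),(115,165,150)),(sc,C(265,600),(115,-165,0))]
hd=[(sd,S(480,437),(0,56,40)),(sd,S(510,235),(0,-56,40)),(sc,C(300,190),(0,-56,40)),(sd,S(465,360),(0,0,22)),(sd,S(283,350),None)][:4]
Rh=np.array([[np.cos(a),0,-np.sin(a)],[0,1,0],[np.sin(a),0,np.cos(a)]])
def world(p):
    Rz=R.from_euler('z',p[2]).as_matrix(); return Rz,np.array([p[0],p[1],0])
def headpose(p):
    Rz,t=world(p); return Rz@Rh, Rz@p[3:6]+t
def res(p):
    Rz,t=world(p); H,o=headpose(p); r=[]
    for d,uv,P in mix: r.append(proj(d,Rz@np.array(P)+t)[0]-uv)
    for d,uv,P in hd: r.append(proj(d,H@np.array(P)+o)[0]-uv)
    return np.concatenate(r)
if __name__=='__main__':
    s=least_squares(res,[600,250,0.2,-10,80,120],loss='soft_l1'); p=s.x
    print(p); print(res(p).reshape(-1,2))
    H,o=headpose(p); print('head',o,'normal',H[:,2])
    for n,ang in dict(L=90,UL=30,UR=-30,R=-90,LR=-150,LL=150).items():
        m=np.array([56*np.cos(np.radians(ang)),56*np.sin(np.radians(ang)),40]); print(n,H@m+o, 'captop short',H@(m+[0,0,46])+o)
    np.save('p.npy',p)
E
python3 fit.py
```

```text
[566.18 221.23   0.24 -35.7   63.72 122.85]
[[-0.49 -1.84]
 [13.21 -0.05]
 [-1.35 -3.25]
 [ 2.42 -0.06]
 [ 0.45  0.19]
 [-0.29  1.23]
 [-1.53  4.81]
 [ 0.12  0.13]
 [-1.66  0.67]
 [ 0.37  0.14]
 [ 2.12 -1.17]]
head [516.27 274.56 122.85] normal [-0.49 -0.12  0.87]
L [483.45 324.15 157.49] captop short [461.12 318.65 197.32]
UL [530.93 307.01 181.74] captop short [508.6  301.51 221.57]
UR [544.33 252.64 181.74] captop short [521.99 247.14 221.57]
R [510.24 215.4  157.49] captop short [487.91 209.9  197.32]
LR [462.76 232.55 133.24] captop short [440.43 227.05 173.08]
LL [449.37 286.92 133.24] captop short [427.04 281.42 173.08]
```

```bash
cat > fitr.py <<'E'
from h import *
from scipy.optimize import least_squares
S=lambda u,v:(290+u/6,140+v/6)
sd=load('side0')
obs=[(sd,S(75,352),(0,0,0),0)]
# side points of rack top corners + bottom + holes ; test both orientations
pts=dict(A=S(75,352),B=S(265,440),Cc=S(480,275),Bb=S(262,520),Ab=S(68,418))
h1,h2,h3=S(160,342),S(328,334),S(305,244)
for n,z in [('A',48),('B',48),('Cc',48),('Bb',0),('Ab',0)]: print(n,onz(sd,*pts[n],z))
for h in (h1,h2,h3): print('hole',onz(sd,*h,48))
for n,uv,z in [('short1',(236,205),98),('short2',(258,298),98),('tall',(404,135),132)]: print(n,onz(sd,*S(*uv),z-2))
E
python3 fitr.py
python3 - <<'E'
import cv2
a=cv2.imread('pics/scene0.png'); cv2.imwrite('pics/scene0r.png',cv2.resize(a[170:280,180:310],None,fx=6,fy=6,interpolation=cv2.INTER_CUBIC)[:600])
E
```

```text
A [ 600.98 -184.53   48.  ]
B [ 502.14 -143.79   48.  ]
Cc [ 433.83 -297.57   48.  ]
Bb [ 503.04 -147.6     0.  ]
Ab [ 608.77 -196.76    0.  ]
hole [ 565.81 -202.7    48.  ]
hole [ 493.02 -229.97   48.  ]
hole [ 520.08 -301.08   48.  ]
short1 [ 543.36 -252.15   96.  ]
short2 [ 515.64 -180.98   96.  ]
tall [ 471.83 -278.6   130.  ]
```

View pics/scene0r.png

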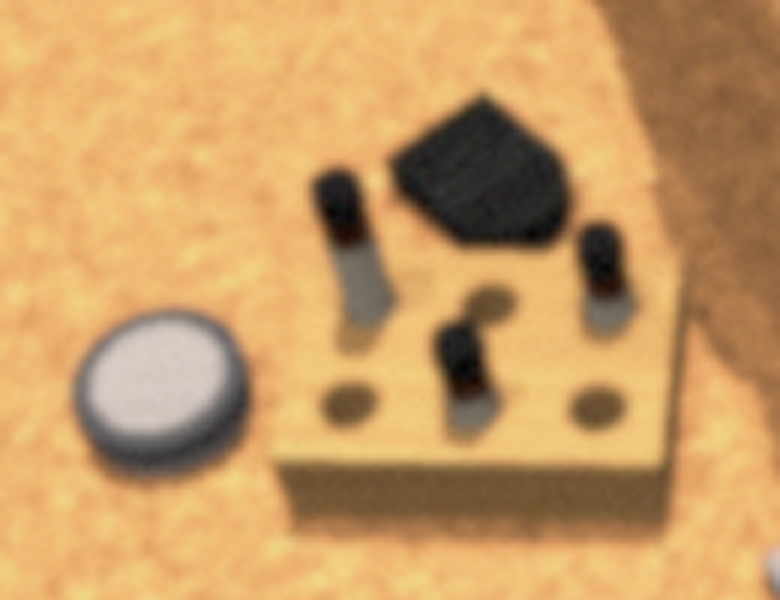

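```bash
python3 -m inch '{"travel":[[0,0,-4],[2,-1,-7.6],[6,-3,-7.6],[10,-5,-7.6],[14,-7,-7.6],[18,-9,-7.6],[21,-10.5,-7.6],[24,-12,-7.6],[24.9,-12,-7.6],[24.9,-12,-7.6]],"twist":[7,14,21,28,35,42,49,56,63,70],"fingers":[5,5,5,5,5,5,5,5,5,5]}'
python3 - <<'E'
from h import *
cap('wrist','w1');cap('side','side1');cap('scene','scene1')
print(ctrl.read_state())
a=cv2.imread('pics/side1.png'); cv2.imwrite('pics/side1c.png',cv2.resize(a[180:330,160:360],None,fx=4,fy=4,interpolation=cv2.INTER_CUBIC))
E
```

```text
clock: 0.98
eef_pos: [527.7, 254.4, 299.8]
tool_rot: [-3.139, 0.001, 0.351]
force: [0.2, -0.4, -0.3]
width: 50.0
{'clock': 1.1333, 'qpos': array([-0.71,  0.48,  0.34,  1.61, -0.17,  1.09, -1.54]), 'qd': array([ 0.03, -0.  , -0.01, -0.  ,  0.  , -0.  ,  0.02]), 'tau': array([ -1.2 , -47.25,   3.72, -20.19,  -0.11,   0.01,  -0.31]), 'eef_pos': array([529.78, 248.99, 300.06]), 'tool_rot': array([3.14, 0.  , 0.35]), 'force': array([ 0.07,  0.62, -0.4 ]), 'torque': array([-0.04, -0.06, -0.04]), 'width': 49.76956494604923}
```

View pics/w1.png

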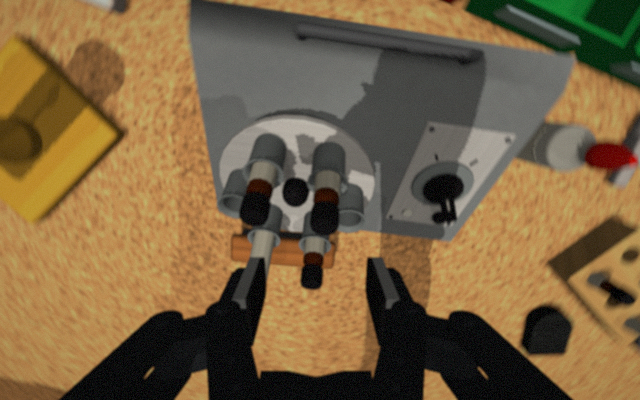

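View pics/side1c.png

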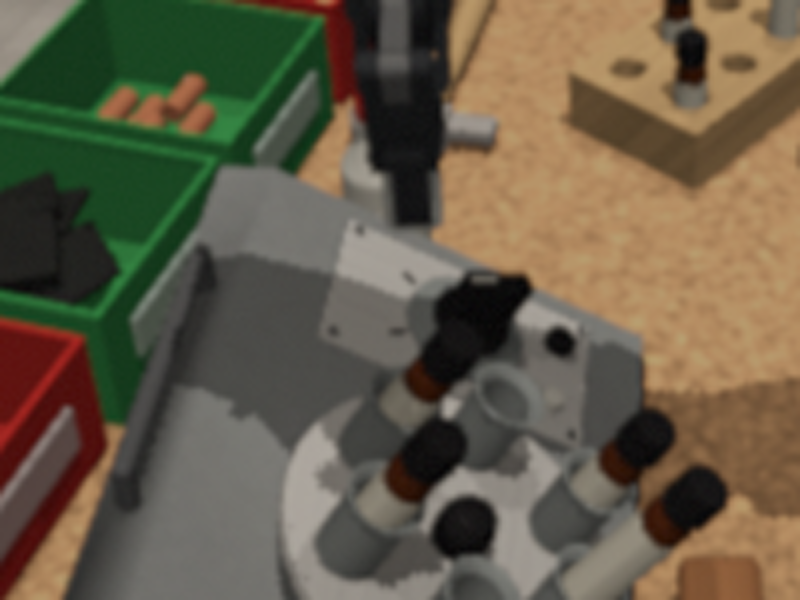

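Run:
```python
from h import *
from fit import headpose
p=np.load('p.npy'); H,o=headpose(p)
for f in ['w1','side1','scene1']:
    d=load(f); print(f,d['position'],d['orientation']); im=d['frame'][:,:,::-1].copy()
    def dot(P,c): 
        u=proj(d,P)[0]; cv2.circle(im,(int(round(u[0])),int(round(u[1]))),2,c,-1)
    dot(o,(255,0,0))
    for ang in range(0,360,10):
        dot(H@np.array([82*np.cos(np.radians(ang)),82*np.sin(np.radians(ang)),0])+o,(0,255,0))
    for ang in (90,30,-30,-90,-150,150):
        m=np.array([56*np.cos(np.radians(ang)),56*np.sin(np.radians(ang)),40]); dot(H@m+o,(0,0,255)); dot(H@(m+[0,0,46])+o,(0,255,255))
    dot([529.8,249,294],(255,0,255))
    Rz=R.from_euler('z',p[2]).as_matrix()
    for P in [(-115,-165,35),(84,-165,150),(115,-165,150),(115,165,150),(84,165,150),(-115,165,35)]: dot(Rz@np.array(P)+[p[0],p[1],0],(255,255,0))
    cv2.imwrite(f'pics/{f}o.png',im)
    if f!='w1': 
        r=im[180:400,160:370] if f=='side1' else im[80:260,340:520]
        cv2.imwrite(f'pics/{f}o.png',cv2.resize(r,None,fx=2.7,fy=2.7,interpolation=cv2.INTER_CUBIC))
```

```text
w1 [606.0558435342388, 283.83397458598904, 450.0674191054854] [2.81437423886475, 0.004058505519995981, -1.2187887052232422]
side1 [305.4601378102981, 758.8888350009104, 751.8597405232135] [-2.1897992765310454, -0.010765668323855726, -2.88072708509898]
scene1 [1110.8800424739034, -298.86782601790037, 857.1040371280028] [-2.4566656021009265, 0.01748980817354684, 1.178913480237588]
```

View pics/w1o.png

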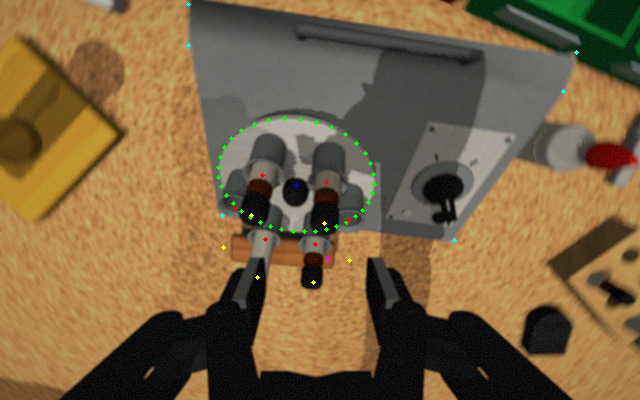

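View pics/side1o.png

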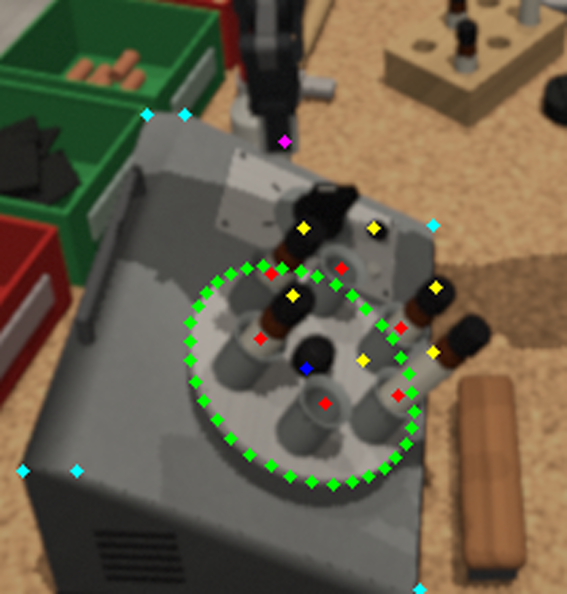

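View pics/scene1o.png

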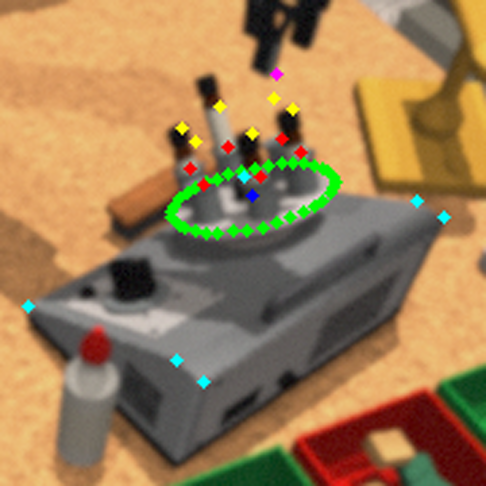

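```bash
python3 -m inch '{"travel":[[0,0,2],[0,0,4],[0,0,5],[0,0,5],[0,0,5],[0,0,5],[0,0,5],[0,0,5],[0,0,5],[0,0,5]],"twist":[3,6.3,6.3,6.3,6.3,6.3,6.3,6.3,6.3,6.3],"fingers":[4,4,4,4,4,4,4,4,4,4]}'
python3 - <<'E'
from h import *
cap('wrist','w2');cap('side','side2');cap('scene','scene2')
print(ctrl.read_state())
a=cv2.imread('pics/side2.png'); cv2.imwrite('pics/side2c.png',cv2.resize(a[180:330,160:360],None,fx=4,fy=4,interpolation=cv2.INTER_CUBIC))
E
```

```text
clock: 1.97
eef_pos: [530.2, 249.1, 250.8]
tool_rot: [-3.141, -0.001, 0.239]
force: [-0.2, -0.1, -0.6]
width: 40.2
{'clock': 2.1167, 'qpos': array([-0.71,  0.53,  0.35,  1.68, -0.21,  0.97, -1.62]), 'qd': array([-0.,  0.,  0.,  0., -0., -0., -0.]), 'tau': array([  0.02, -48.75,   4.58, -18.69,   0.01,  -0.  ,   0.  ]), 'eef_pos': array([530.02, 249.12, 250.46]), 'tool_rot': array([-3.14, -0.  ,  0.24]), 'force': array([-0.15,  0.03, -0.09]), 'torque': array([-0.02,  0.01,  0.04]), 'width': 39.69365498077529}
```

View pics/w2.png

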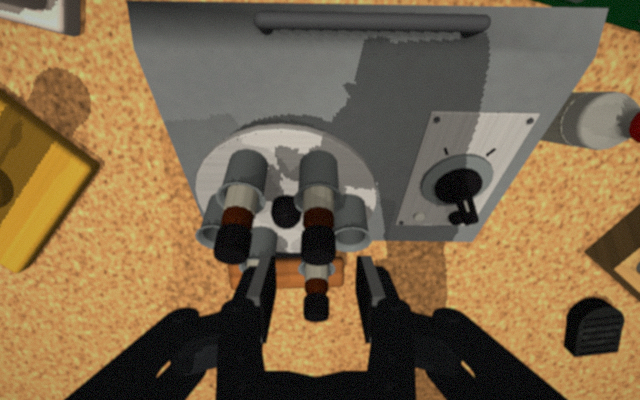

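View pics/side2c.png

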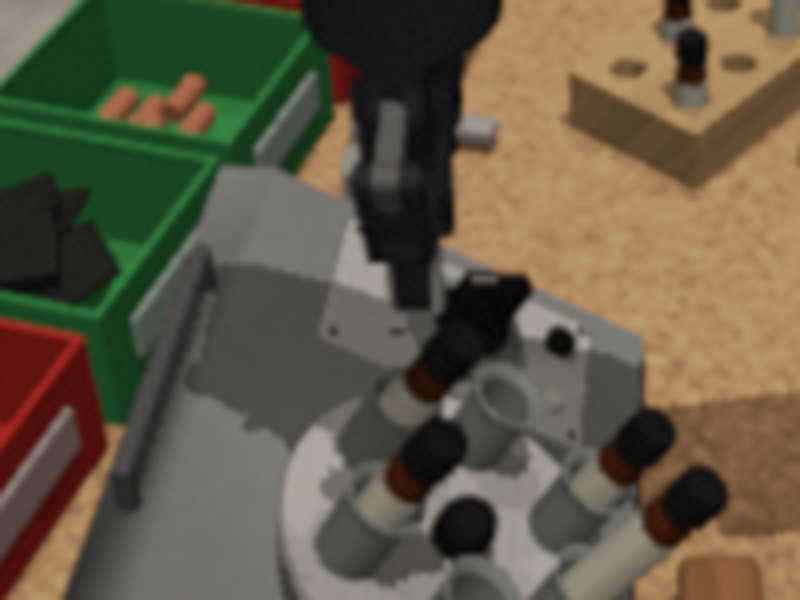

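Run:
```python
from h import *
from fit import headpose
p=np.load('p.npy'); H,o=headpose(p)
d=load('w2'); s=load('side2'); c=load('scene2')
P=tri([(d,318,250),(s,160+462/4,180+337/4)]); print('cap end',P, 'head frame',(P-o)@H)
m=np.array([56*np.cos(np.pi/6),-28,86]); print(H@m+o)
print(proj(d,H@m+o),proj(s,H@m+o))
# vial image predicted vs observed: axis columns
for sft in (30,40,46,60,86): print(sft,proj(d,H@np.array([m[0],m[1],sft])+o))
print(proj(d,[530,249.1,230]),proj(d,[530,249.1,200]))
im=cv2.resize(d['frame'][100:330,180:400,::-1],None,fx=3,fy=2.6,interpolation=cv2.INTER_CUBIC); cv2.imwrite('pics/w2c.png',im)
```

```text
cap end [519.52 244.59 217.7 ] head frame [ 43.95 -29.88  84.15]
[521.99 247.14 221.57]
[[317.54 252.88]] [[272.01 264.47]]
30 [[317.27 189.05]]
40 [[317.31 198.94]]
46 [[317.33 205.15]]
60 [[317.4  220.53]]
86 [[317.54 252.88]]
[[317.63 246.92]] [[317.41 227.52]]
```

View pics/w2c.png

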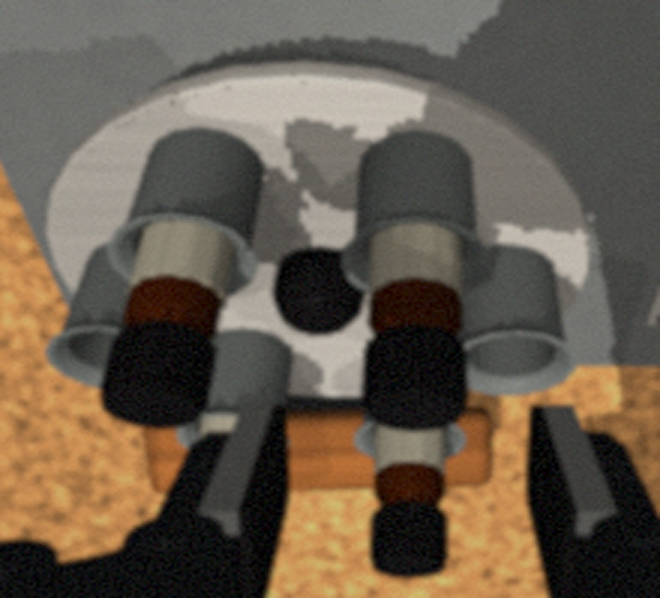

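```bash
python3 -m inch '{"travel":[[-0.2,0.1,1.5],[-0.2,0.1,3],[-0.2,0.1,3.8],[-0.2,0.1,3.8],[-0.2,0.1,3.8],[-0.2,0.1,3.8],[-0.2,0.1,3.8],[-0.2,0.1,3.8],[-0.2,0.1,3.8],[-0.2,0.1,3.8]],"twist":[0,0,0,0,0,0,0,0,0,0],"fingers":[4,4,4,4,3,2,1,1,1,1]}'
python3 - <<'E'
from h import *
cap('wrist','w3');cap('side','side3')
a=cv2.imread('pics/side3.png'); cv2.imwrite('pics/side3c.png',cv2.resize(a[180:330,160:360],None,fx=4,fy=4,interpolation=cv2.INTER_CUBIC))
E
```

```text
clock: 2.95
eef_pos: [528.7, 247.8, 212.9]
tool_rot: [-3.141, -0.001, 0.239]
force: [-0.3, -0.2, 2.8]
width: 10.8
```

View pics/w3.png

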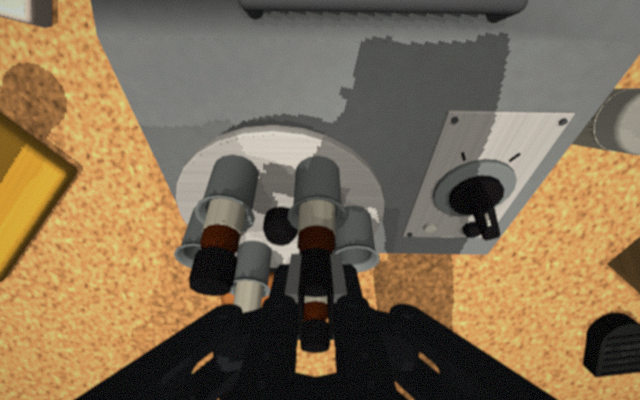

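View pics/side3c.png

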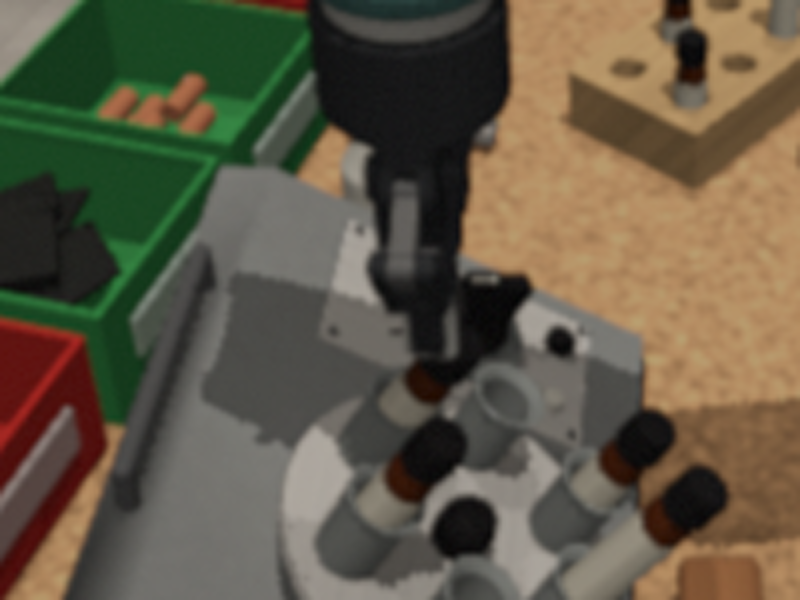

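Run:
```python
from h import *
from fit import headpose
p=np.load('p.npy'); H,o=headpose(p)
print(ctrl.read_state()['eef_pos'],ctrl.read_state()['width'])
for f,box in [('w3',(180,380,180,360)),('side3',(160,360,180,330))]:
    d=load(f); im=d['frame'][:,:,::-1].copy(); k=4
    im=cv2.resize(im[box[2]:box[3],box[0]:box[1]],None,fx=k,fy=k,interpolation=cv2.INTER_CUBIC)[:600]
    def dot(P,c):
        u=proj(d,P)[0]; cv2.circle(im,(int((u[0]-box[0])*k),int((u[1]-box[2])*k)),4,c,-1)
    for z in (181+7,207,213): dot([528.7,247.8,z],(255,0,255))
    for s in (40,60,70,86): dot(H@np.array([48.5,-28,s])+o,(0,255,255))
    cv2.imwrite(f'pics/{f}d.png',im)
```

```text
[528.63 247.69 212.82] 10.548432879118405
```

View pics/w3d.png

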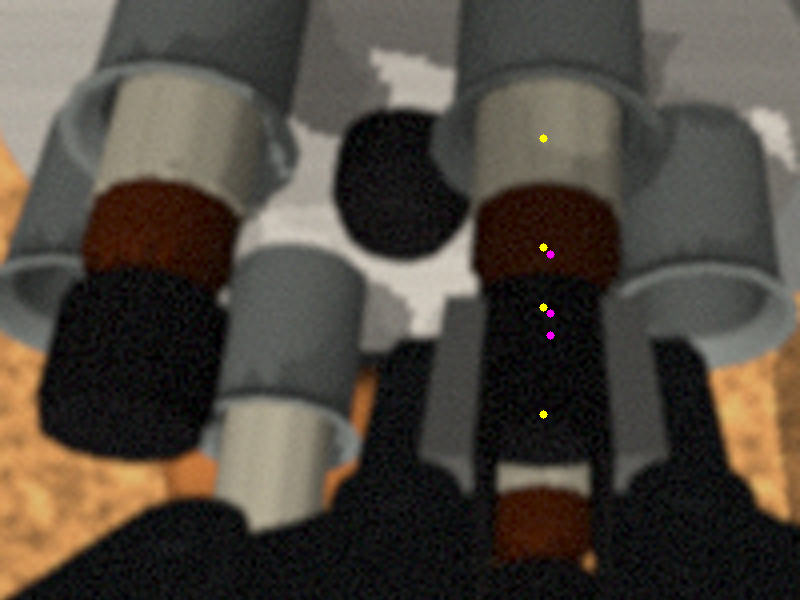

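View pics/side3d.png

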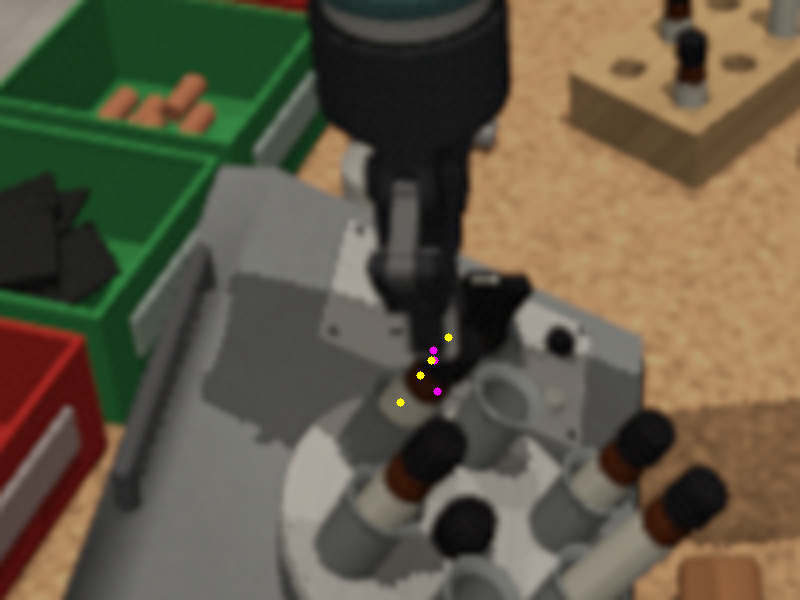

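Run:
```python
from h import *
s=cap('side','side4'); w=cap('wrist','w4'); c=cap('scene','scene4')
print(ctrl.read_state()['width'],ctrl.read_state()['force'],ctrl.read_state()['eef_pos'])
k=10
im=cv2.resize(s['frame'][235:295,235:305,::-1],None,fx=k,fy=k,interpolation=cv2.INTER_CUBIC)
im=np.clip(im.astype(float)*1.8,0,255).astype(np.uint8)
for P,cc in [([528.7,247.8,188],(255,0,255)),([528.7,247.8,213],(255,0,255))]:
    u=proj(s,P)[0]; cv2.circle(im,(int((u[0]-235)*k),int((u[1]-235)*k)),4,cc,-1)
cv2.imwrite('pics/side4c.png',im)
im=cv2.resize(c['frame'][80:170,380:480,::-1],None,fx=6,fy=6,interpolation=cv2.INTER_CUBIC)
im=np.clip(im.astype(float)*1.8,0,255).astype(np.uint8)
for P,cc in [([528.7,247.8,188],(255,0,255)),([528.7,247.8,213],(255,0,255))]:
    u=proj(c,P)[0]; cv2.circle(im,(int((u[0]-380)*6),int((u[1]-80)*6)),4,cc,-1)
cv2.imwrite('pics/scene4c.png',im)
```

```text
11.405159103866932 [ 0.43 -1.05  4.34] [528.58 247.69 212.73]
```

View pics/side4c.png

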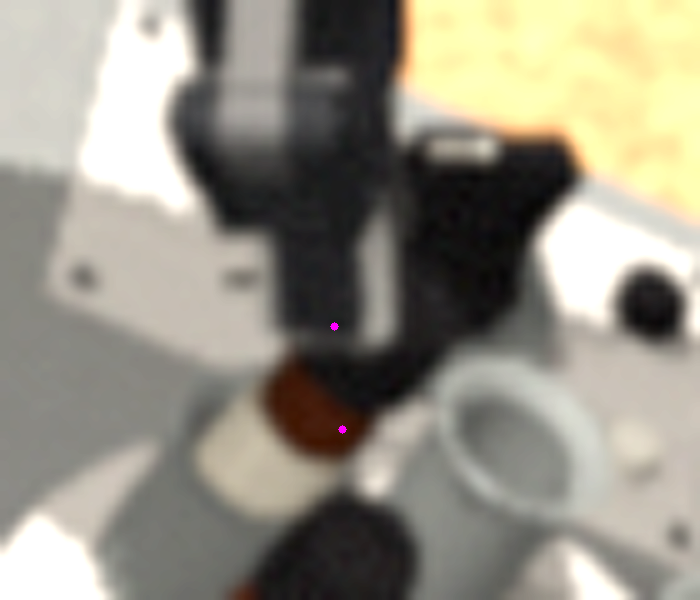

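View pics/scene4c.png

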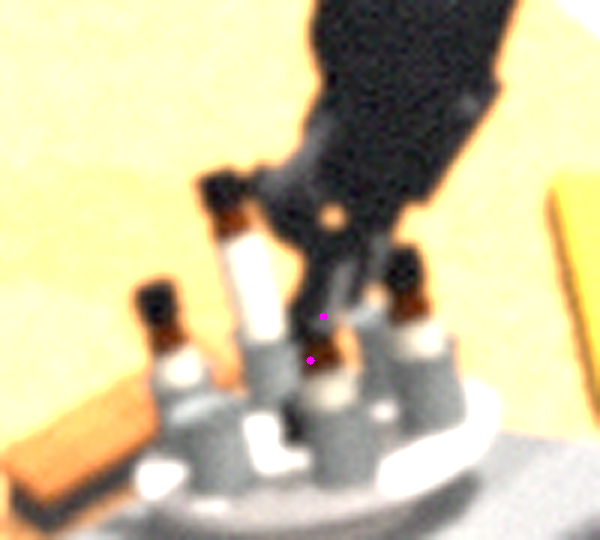

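Run:
```python
from h import *
s=load('side4'); c=load('scene4')
a=0.239; X=np.array([np.cos(a),np.sin(a),0]);Y=np.array([-np.sin(a),np.cos(a),0])
T=np.array([528.6,247.7,0])
for off in (6,12,20):
  for dx in (-11,0,11):
    print(off,dx,[np.round(proj(s,T+Y*off+X*dx+[0,0,z])[0]-235,1)*10 for z in (188,195,202,209)])
```

```text
6 -11 [array([403., 456.]), array([401., 427.]), array([399., 399.]), array([397., 369.])]
6 0 [array([339., 455.]), array([337., 426.]), array([335., 397.]), array([333., 368.])]
6 11 [array([276., 453.]), array([274., 425.]), array([271., 396.]), array([268., 366.])]
12 -11 [array([399., 482.]), array([397., 453.]), array([395., 424.]), array([393., 395.])]
12 0 [array([335., 480.]), array([333., 451.]), array([331., 422.]), array([328., 393.])]
12 11 [array([272., 479.]), array([269., 450.]), array([266., 421.]), array([264., 391.])]
20 -11 [array([394., 516.]), array([392., 487.]), array([390., 458.]), array([388., 429.])]
20 0 [array([330., 514.]), array([328., 486.]), array([325., 456.]), array([323., 427.])]
20 11 [array([266., 513.]), array([263., 484.]), array([260., 455.]), array([258., 426.])]
```

Run:
```python
from h import *
out=[]
for f,(u,v),T in [('side0',(250,160),[650,0,224]),('scene0',(385,180),[650,0,224]),('side2',(268,250),[530,249.1,250.5]),('scene2',(440,95),[530,249.1,250.5])]:
    d=load(f); k=6; x0,y0=u-33,v-32
    im=cv2.resize(d['frame'][max(y0,0):y0+64,x0:x0+66,::-1],None,fx=k,fy=k,interpolation=cv2.INTER_CUBIC)
    im=np.clip(im.astype(float)*2,0,255).astype(np.uint8)
    for dz,c in [(0,(255,0,255)),(-25,(0,255,0))]:
        q=proj(d,np.array(T)+[0,0,dz])[0]; print(f,q); cv2.circle(im,(int((q[0]-x0)*k),int((q[1]-max(y0,0))*k)),4,c,-1)
    out.append(im[:384,:396])
h=min(o.shape[0] for o in out); 
cv2.imwrite('pics/quad.png',np.vstack([np.hstack(out[:2]),np.hstack(out[2:])])[:600*2] if h==384 else np.hstack(out[:2]))
im=cv2.imread('pics/quad.png'); cv2.imwrite('pics/quad.png',cv2.resize(im,None,fx=.78,fy=.78)); print(im.shape)
```

```text
side0 [255.72 176.78]
side0 [256.55 186.23]
scene0 [370.18 191.65]
scene0 [369.23 198.81]
side2 [266.15 251.71]
side2 [267.04 262.68]
scene2 [437.89 121.38]
scene2 [435.68 129.16]
(768, 792, 3)
```

View pics/quad.png

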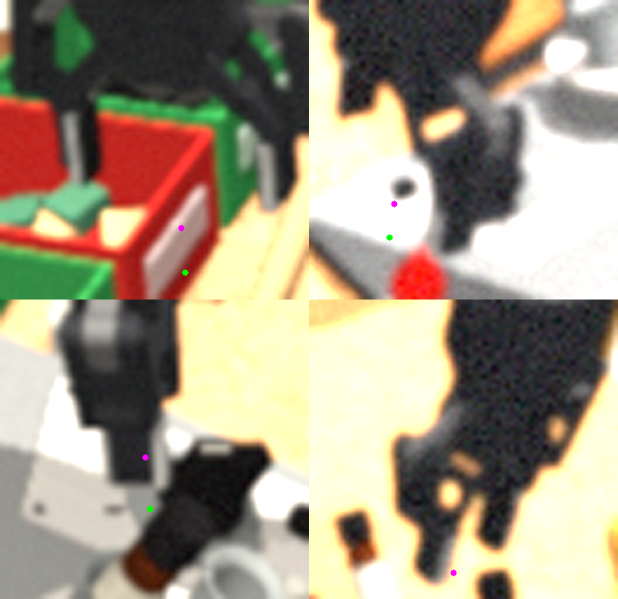

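Run:
```python
from h import *
s=load('side2');c=load('scene2')
P=tri([(s,263.8,257.2),(c,447.2,115.5)]); print(P, proj(s,P),proj(c,P))
a=.239; d=P-[530,249.1,250.5]; print(d@[np.cos(a),np.sin(a),0], d@[-np.sin(a),np.cos(a),0],d[2])
```

```text
[526.48 273.8  259.87] [[262.4  257.79]] [[446.34 115.03]]
2.428474739644044 24.833426212292522 9.365182719764164
```

```bash
python3 -m inch '{"travel":[[0,0,-0.5],[0,0,-0.5],[0,0,-0.5],[0,0,-0.5],[0,0,-0.5],[0,0,-0.5],[0,0,-0.5],[0,0,-0.5],[0,0,-0.5],[0,0,-0.5]],"twist":[0,0,0,0,0,0,0,0,0,0],"fingers":[4,4,4,4,4,4,4,4,4,4]}'
python3 - <<'E'
from h import *
s=cap('side','side5'); w=cap('wrist','w5')
k=10
im=cv2.resize(s['frame'][235:295,235:305,::-1],None,fx=k,fy=k,interpolation=cv2.INTER_CUBIC)
cv2.imwrite('pics/side5c.png',im)
cv2.imwrite('pics/w5c.png',cv2.resize(w['frame'][180:330,220:420,::-1],None,fx=4,fy=4,interpolation=cv2.INTER_CUBIC))
E
```

```text
clock: 4.03
eef_pos: [528.3, 247.6, 217.3]
tool_rot: [-3.142, 0.0, 0.239]
force: [0.3, -0.5, 0.7]
width: 40.1
```

View pics/side5c.png

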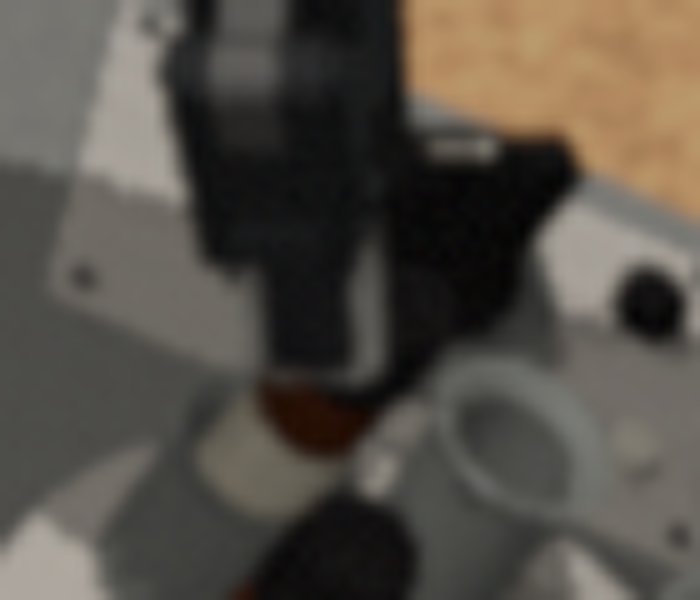

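View pics/w5c.png

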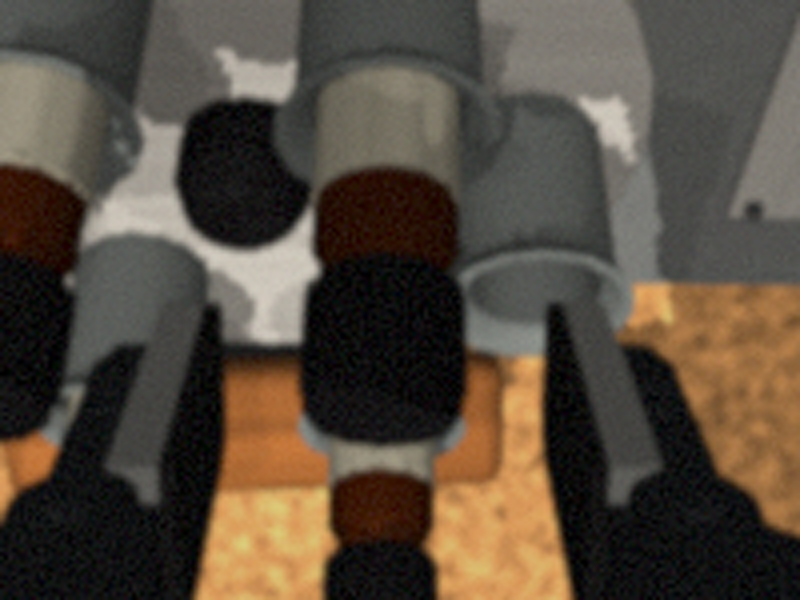

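```bash
python3 -m inch '{"travel":[[0,0,1.5],[0,0,3],[0,0,3.5],[0,0,3.5],[0,0,3.5],[0,0,3.5],[0,0,3.5],[0,0,3.5],[0,0,3.5],[0,0,3.5]],"twist":[0,0,0,0,0,0,0,0,0,0],"fingers":[4,4,4,4,2,1,1,1,1,1]}'
python3 - <<'E'
from h import *
s=cap('side','side6'); w=cap('wrist','w6')
k=10
im=cv2.resize(s['frame'][235:295,235:305,::-1],None,fx=k,fy=k,interpolation=cv2.INTER_CUBIC)
cv2.imwrite('pics/side6c.png',im)
cv2.imwrite('pics/w6c.png',cv2.resize(w['frame'][180:330,220:420,::-1],None,fx=4,fy=4,interpolation=cv2.INTER_CUBIC))
E
```

```text
clock: 4.97
eef_pos: [528.8, 247.7, 182.9]
tool_rot: [-3.141, -0.001, 0.239]
force: [-1.4, 0.5, 2.8]
width: 20.5
```

View pics/side6c.png

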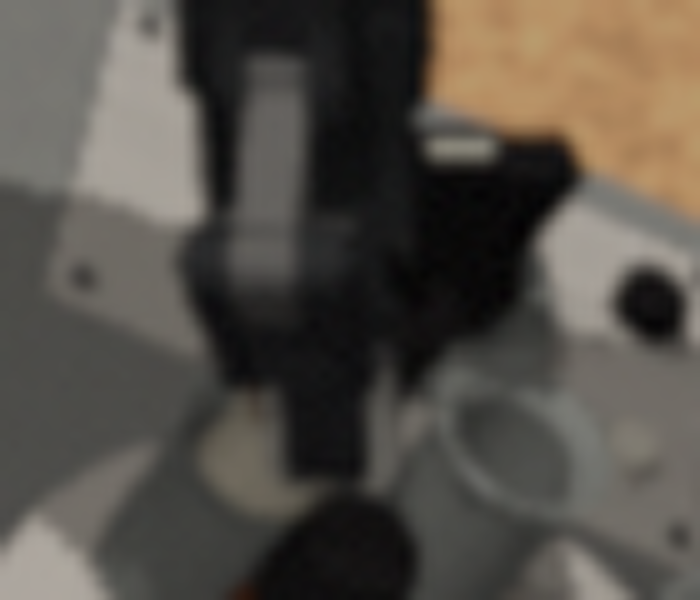

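View pics/w6c.png

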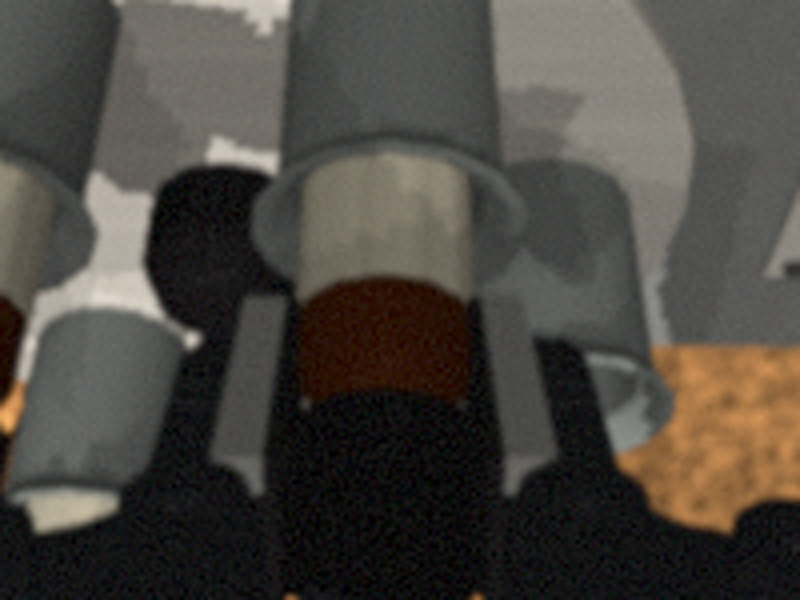

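```bash
python3 -m inch '{"travel":[[-0.5,0,-0.87],[-1,0,-1.73],[-1.5,0,-2.6],[-2,0,-3.46],[-2.5,0,-4.33],[-3,0,-5.2],[-3.5,0,-7],[-3.5,0,-9],[-3.5,0,-10],[-3.5,0,-10]],"twist":[0,0,0,0,0,0,0,0,0,0],"fingers":[1,1,1,1,1,1,1,1,1,1]}'
python3 - <<'E'
from h import *
s=cap('side','side7'); w=cap('wrist','w7'); c=cap('scene','scene7')
cv2.imwrite('pics/side7c.png',cv2.resize(s['frame'][180:330,200:360,::-1],None,fx=4,fy=4,interpolation=cv2.INTER_CUBIC))
E
```

```text
clock: 5.9
eef_pos: [495.5, 239.8, 285.0]
tool_rot: [-3.14, -0.005, 0.239]
force: [0.5, 0.4, 0.4]
width: 20.2
```

View pics/side7c.png

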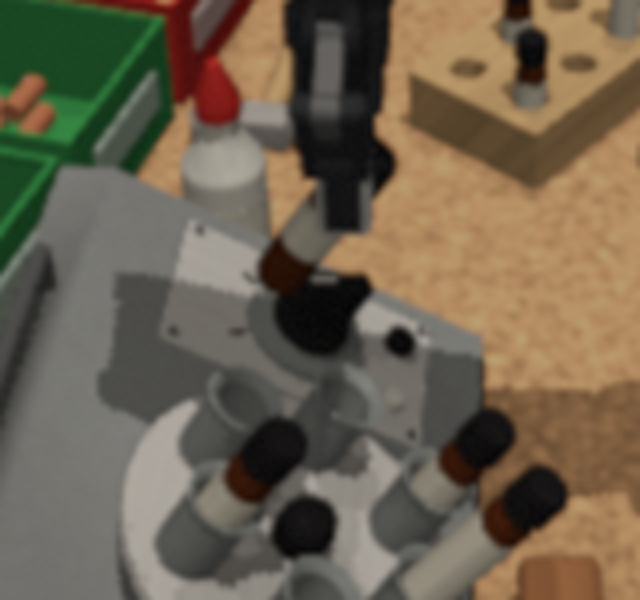

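View pics/w7.png

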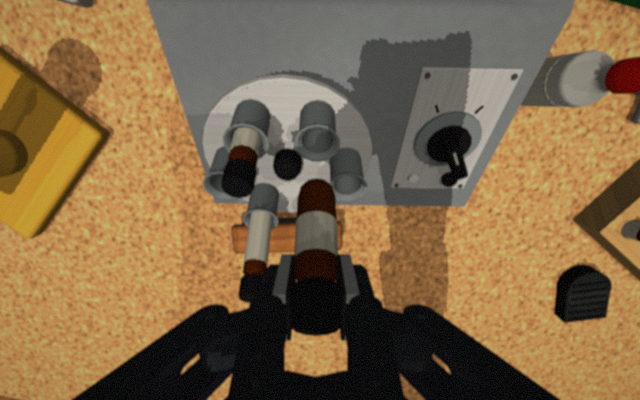

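View pics/scene7.png

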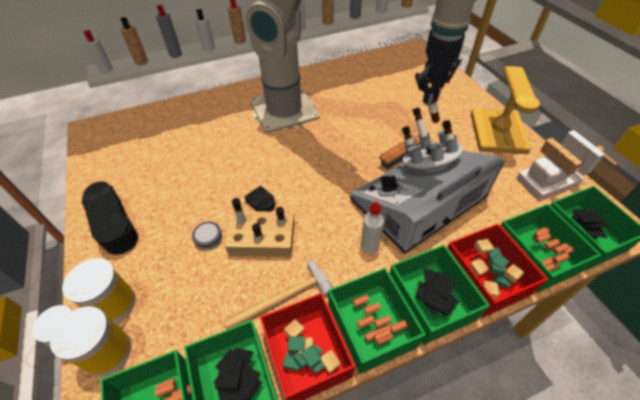

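Run:
```python
from h import *
from scipy.optimize import least_squares
w=load('w7');s=load('side7')
T=np.array([495.5,239.8,285.0]); a=.239
B=np.array([[np.cos(a),np.sin(a),0],[np.sin(a),-np.cos(a),0],[0,0,-1]])
P=tri([(w,316,190),(s,200+287/4,180+265/4)]); print('sphere centre tool frame',B@(P-T),P)
S=lambda u,v:(290+u/6,140+v/6); C=lambda u,v:(180+u/6,170+v/6)
sd=load('side0');sc=load('scene0')
obs=[(sd,S(75,352),(56,84,48)),(sd,S(265,440),(-56,84,48)),(sd,S(482,277),(-56,-84,48)),(sd,S(262,520),(-56,84,0)),(sd,S(68,418),(56,84,0)),
(sd,S(162,342),(27,54,48)),(sd,S(328,334),(-27,0,48)),(sd,S(305,244),(27,-54,48)),
(sc,C(275,460),(56,-84,48)),(sc,C(660,468),(56,84,48)),(sc,C(683,262),(-56,84,48)),(sc,C(348,404),(27,-54,48)),(sc,C(598,407),(27,54,48)),(sc,C(490,304),(-27,0,48)),(sc,C(295,528),(56,-84,0)),(sc,C(663,530),(56,84,0))]
def f(p,full=False):
    Rz=R.from_euler('z',p[2]).as_matrix()
    return np.concatenate([proj(d,Rz@np.array(P)+[p[0],p[1],0])[0]-uv for d,uv,P in obs])
r=least_squares(f,[517,-241,-.4],loss='soft_l1'); p=r.x; print(p,np.degrees(p[2])); print(f(p).reshape(-1,2).T)
Rz=R.from_euler('z',p[2]).as_matrix()
for n,q in dict(h1=(27,54),h2=(-27,0),h3=(27,-54),tall=(-27,-54)).items(): print(n,(Rz@np.array([*q,48])+[p[0],p[1],0])[:2])
np.save('rack.npy',p)
```

```text
sphere centre tool frame [29.58  0.38 25.46] [524.33 246.43 259.54]
[ 520.99 -242.19   -0.42] -23.88971538439214
[[-1.45 -0.72 -1.08 -0.71 -0.03 -0.84 -1.06 -1.14 -1.64 -0.05 -0.77 -0.25
  -0.44 -0.62 -1.06  0.9 ]
 [-1.02  0.14 -0.2   1.06  1.94 -0.31 -0.44 -0.45 -0.41 -0.95 -1.71 -0.46
  -0.49 -0.41 -2.   -1.52]]
h1 [ 567.54 -203.75]
h2 [ 496.3  -231.25]
h3 [ 523.81 -302.5 ]
tall [ 474.43 -280.63]
```

```bash
python3 -m inch '{"travel":[[0,2,0],[0,6,0],[0,10,0],[0,14,0],[0,18,0],[-0.3,22,0],[-0.6,26,0],[-0.9,30,0],[-1.2,34,0],[-1.2,36,0]],"twist":[-7,-14,-21,-28,-35,-42,-49,-56,-63,-70],"fingers":[1,1,1,1,1,1,1,1,1,1]}'; python3 -c "
from cell import ctrl; print(ctrl.read_state())"
```

```text
clock: 6.88
eef_pos: [566.8, -120.2, 280.8]
tool_rot: [-3.139, 0.004, 1.46]
force: [0.2, -0.7, -0.1]
width: 20.7
{'clock': 6.8833, 'qpos': array([ 0.08260534,  0.47009574,  0.11530323,  1.64818767, -0.05656956,
        1.02861416,  0.10419849]), 'qd': array([ 0.59214634,  0.13276026, -0.39223   , -0.26079424,  0.14284381,
        0.12070253,  1.61693061]), 'tau': array([ -4.32774693, -48.64804745,   1.19408146, -19.0695405 ,
        -0.4563996 ,  -0.05422391,  -1.37830451]), 'eef_pos': array([ 566.77885607, -120.18671087,  280.83376636]), 'tool_rot': array([-3.13941246,  0.00353401,  1.46019501]), 'force': array([ 0.23752572, -0.7315137 , -0.05450952]), 'torque': array([-0.02898384, -0.03642343, -0.05365539]), 'width': 20.737085229112196}
```

```bash
python3 -m inch '{"travel":[[-2,1,1],[-4,2,3],[-6,3,5],[-8,3.7,7],[-10,3.7,9],[-10,3.7,11],[-10,3.7,13],[-10,3.7,13.5],[-10,3.7,13.5],[-10,3.7,13.5]],"twist":[-7.15,-14.3,-21.4,-28.6,-35.7,-42.9,-50,-57.2,-64.3,-71.5],"fingers":[1,1,1,1,1,1,1,1,1,1]}'
python3 - <<'E'
from h import *
s=cap('side','side8'); w=cap('wrist','w8'); c=cap('scene','scene8')
print(ctrl.read_state()['eef_pos'],ctrl.read_state()['tool_rot'])
cv2.imwrite('pics/side8c.png',cv2.resize(s['frame'][90:240,290:450,::-1],None,fx=4,fy=4,interpolation=cv2.INTER_CUBIC))
cv2.imwrite('pics/scene8c.png',cv2.resize(c['frame'][150:280,180:330,::-1],None,fx=4,fy=4,interpolation=cv2.INTER_CUBIC))
E
```

```text
clock: 7.72
eef_pos: [592.2, -216.3, 144.7]
tool_rot: [3.141, -0.005, 2.714]
force: [-0.6, 0.7, -0.5]
width: 20.4
[ 592.82 -216.64  145.9 ] [ 3.14 -0.    2.7 ]
```

View pics/side8c.png

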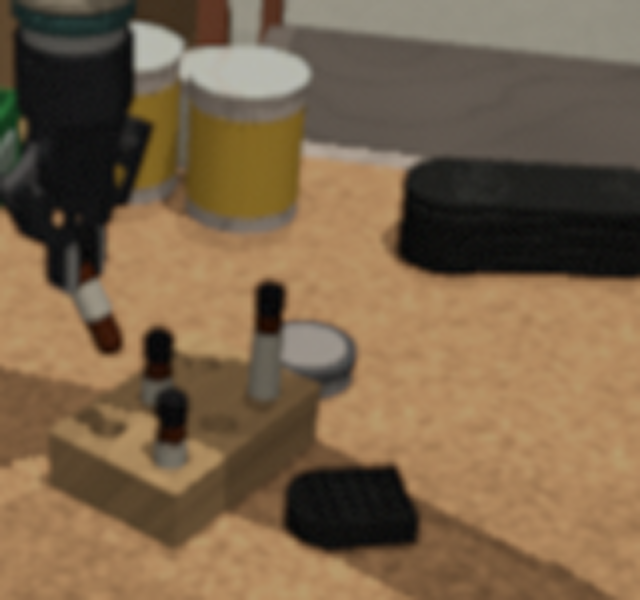

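View pics/w8.png

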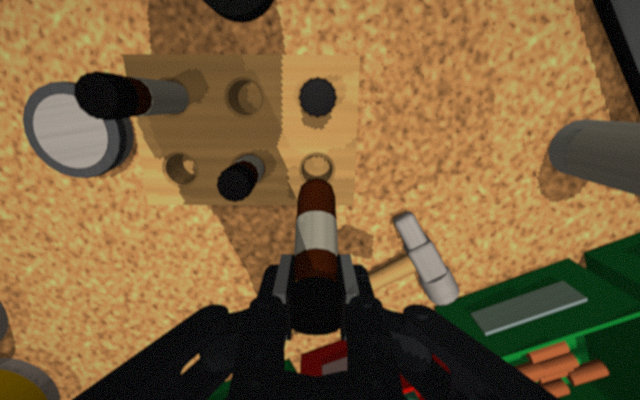

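View pics/scene8c.png

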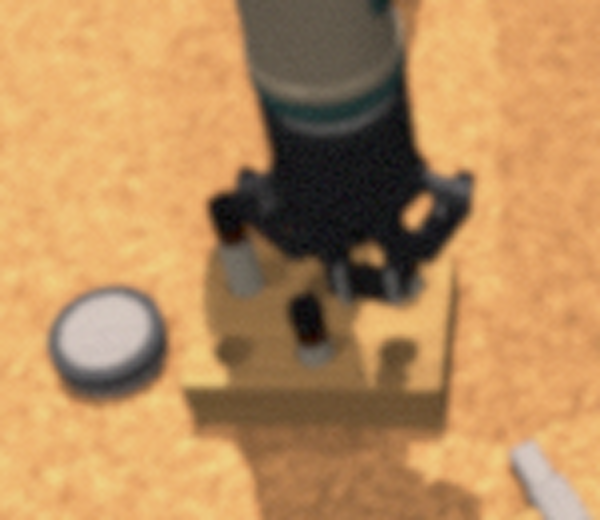

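Run:
```python
from h import *
w=load('w8'); p=np.load('rack.npy'); print(w['position'],w['orientation'])
Rz=R.from_euler('z',p[2]).as_matrix()
for n,q,z in [('h1',(27,54),48),('h2',(-27,0),48),('h3',(27,-54),48),('c1',(-56,84),48),('c2',(56,84),48),('c3',(-56,-84),48)]: print(n,proj(w,Rz@np.array([*q,z])+[p[0],p[1],0])[0])
for uv in [(318,166),(180,168),(244,97),(359,55)]: print(uv,onz(w,*uv,48), (onz(w,*uv,48)-[p[0],p[1],48])@Rz)
im=cv2.resize(w['frame'][40:240,120:380,::-1],None,fx=3,fy=3,interpolation=cv2.INTER_CUBIC); cv2.imwrite('pics/w8c.png',im)
```

```text
[518.4339449859423, -181.64993163403219, 295.68360053141356] [2.820816346243685, -0.0008932796341969418, 1.1492228027487075]
h1 [315.07 171.89]
h2 [241.73 100.51]
h3 [178.99 172.53]
c1 [356.68  56.96]
c2 [351.73 206.38]
c3 [120.48  58.13]
(318, 166) [ 564.18 -199.7    48.  ] [22.29 56.33  0.  ]
(180, 168) [ 521.01 -299.83   48.  ] [ 23.36 -52.69   0.  ]
(244, 97) [ 494.82 -228.55   48.  ] [-29.45   1.87   0.  ]
(359, 55) [ 503.3  -140.73   48.  ] [-57.26  85.6    0.  ]
```

View pics/w8c.png

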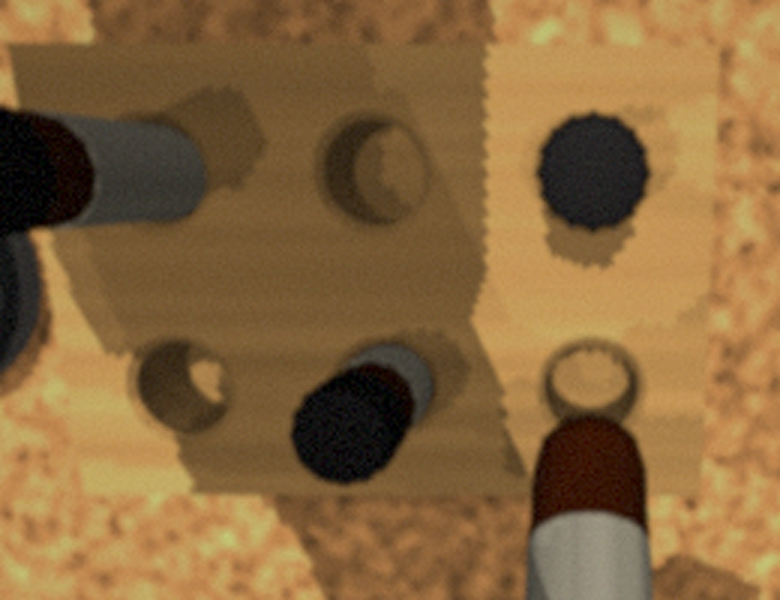

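Run:
```python
from h import *
w=load('w8'); p=np.load('rack.npy')
Rz=R.from_euler('z',p[2]).as_matrix()
for uv in [(317.3,169.3),(181,168.8),(245.3,96)]: print(onz(w,*uv,48)[:2],((onz(w,*uv,48)-[p[0],p[1],48])@Rz)[:2])
# tool frame at capture from camera: cam = TCP + ~84 tool x, 150 up
s=ctrl.read_state(); print(s['eef_pos'],s['tool_rot'])
M=R.from_euler('xyz',s['tool_rot']).as_matrix()
for uv in [(317.3,169.3)]: print('h1 in tool',M.T@(onz(w,*uv,48)-s['eef_pos']))
h=np.array([*(Rz@np.array([27,54,0]))[:2]+p[:2],48]); print('h1 model in tool',M.T@(h-s['eef_pos']))
# where sphere centre appears now
T=s['eef_pos']+M@np.array([29.6,.4,25.5]); print(T,proj(w,T))
```

```text
[ 566.37 -201.28] [24.92 55.78]
[ 521.88 -299.45] [ 24.01 -51.99]
[ 494.59 -227.35] [-30.14   2.88]
[ 592.82 -216.64  145.9 ] [ 3.14 -0.    2.7 ]
h1 in tool [30.22  2.67 97.98]
h1 model in tool [28.1   0.94 97.97]
[ 566.11 -203.72  120.48] [[314.08 196.54]]
```

```bash
python3 -m inch '{"travel":[[0.1,0.1,1.5],[0.1,0.1,3],[0.1,0.1,4.5],[0.1,0.1,5.5],[0.1,0.1,6],[0.1,0.1,6.5],[0.1,0.1,7],[0.1,0.1,7],[0.1,0.1,7],[0.1,0.1,7]],"twist":[-1,-1,-1,-1,-1,-1,-1,-1,-1,-1],"fingers":[1,1,1,1,1,1,1,1,1,1]}'
python3 - <<'E'
from h import *
s=cap('side','side9'); w=cap('wrist','w9'); 
st=ctrl.read_state();print(st['eef_pos'],st['force'])
cv2.imwrite('pics/side9c.png',cv2.resize(s['frame'][130:240,280:400,::-1],None,fx=5,fy=5,interpolation=cv2.INTER_CUBIC))
cv2.imwrite('pics/w9c.png',cv2.resize(w['frame'][40:240,220:420,::-1],None,fx=3,fy=3,interpolation=cv2.INTER_CUBIC))
E
```

```text
clock: 8.7
eef_pos: [593.7, -215.5, 77.9]
tool_rot: [3.141, 0.001, 2.725]
force: [0.5, 0.4, 0.2]
width: 20.6
[ 593.64 -215.55   77.89] [ 0.79 -0.24 -0.54]
```

View pics/side9c.png

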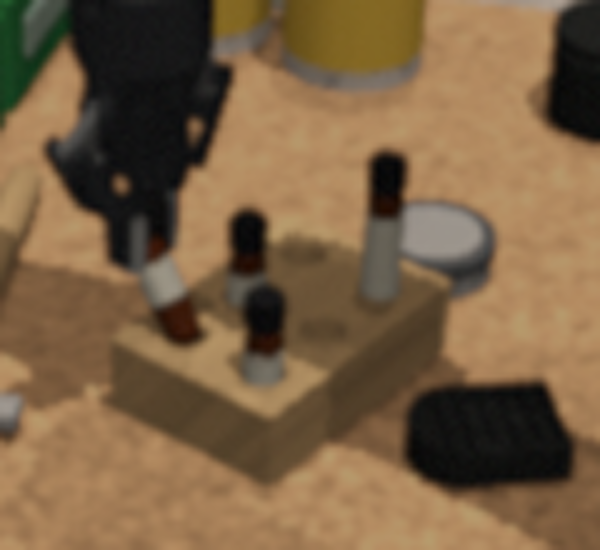

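View pics/w9c.png

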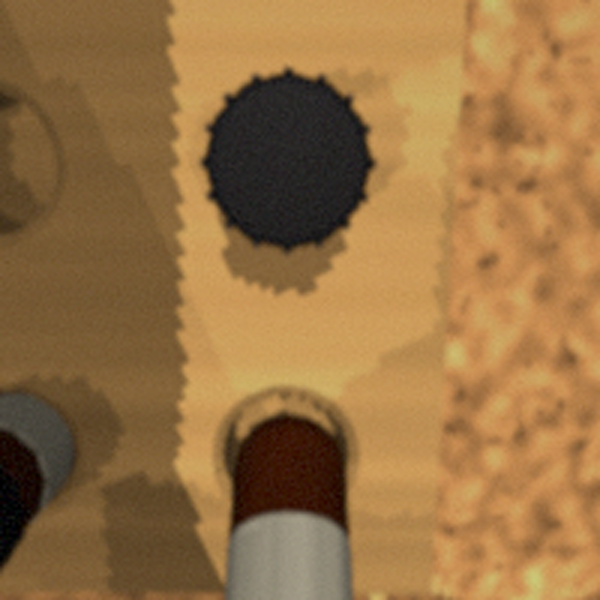

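```bash
python3 -m inch '{"travel":[[0.1,0,0.4],[0.15,0,0.64],[0.4,0,0.58],[0.75,0,0.5],[1.09,0,0.4],[1.4,0,0.48],[1.7,0,0.6],[2.04,0,0.73],[2.04,0,0.73],[2.04,0,0.73]],"twist":[0,0,0,0,0,0,0,0,0,0],"fingers":[1,1,1,1,1,1,1,1,1,1]}'
python3 - <<'E'
from h import *
s=cap('side','side10'); w=cap('wrist','w10'); 
st=ctrl.read_state();print(st['eef_pos'],st['force'],st['torque'])
cv2.imwrite('pics/side10c.png',cv2.resize(s['frame'][130:240,280:400,::-1],None,fx=5,fy=5,interpolation=cv2.INTER_CUBIC))
cv2.imwrite('pics/w10c.png',cv2.resize(w['frame'][40:240,220:420,::-1],None,fx=3,fy=3,interpolation=cv2.INTER_CUBIC))
E
```

```text
clock: 9.63
eef_pos: [579.7, -209.2, 72.1]
tool_rot: [3.14, 0.012, 2.725]
force: [6.6, -4.1, 0.3]
width: 20.3
[ 579.72 -209.27   72.02] [ 5.4  -4.17  1.43] [-0.94 -1.63 -0.02]
```

View pics/side10c.png

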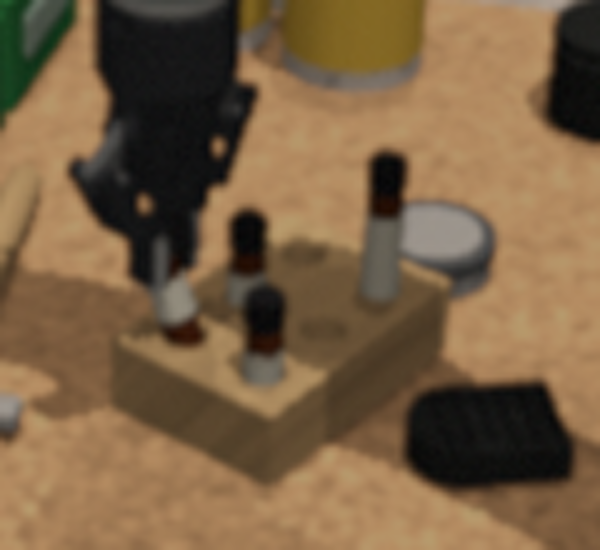

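View pics/w10c.png

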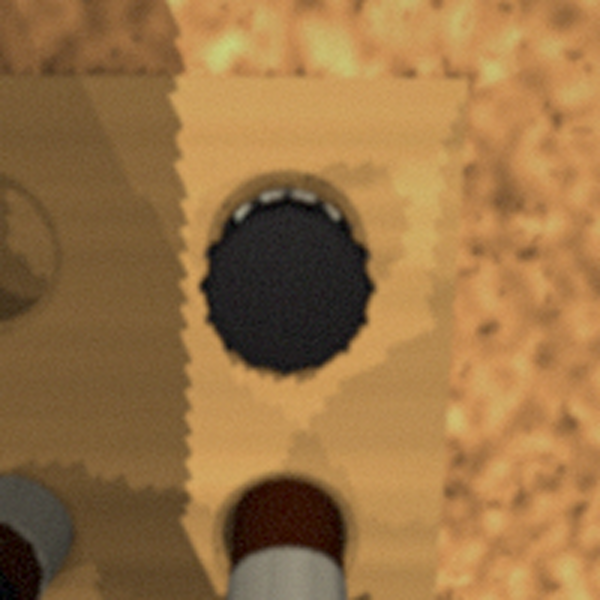

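```bash
python3 -m inch '{"travel":[[0.3,0,0.05],[0.6,0,0.1],[0.9,0,0.2],[1.2,0,0.3],[1.35,0,0.45],[1.4,0,0.6],[1.4,0,0.75],[1.4,0,0.9],[1.4,0,0.9],[1.4,0,0.9]],"twist":[0,0,0,0,0,0,0,0,0,0],"fingers":[1,1,1,1,1,1,1,1,1,1]}'
python3 - <<'E'
from h import *
s=cap('side','side11'); w=cap('wrist','w11'); 
st=ctrl.read_state();print(st['eef_pos'],st['force'],st['torque'])
cv2.imwrite('pics/side11c.png',cv2.resize(s['frame'][130:240,280:400,::-1],None,fx=5,fy=5,interpolation=cv2.INTER_CUBIC))
cv2.imwrite('pics/w11c.png',cv2.resize(w['frame'][140:340,220:420,::-1],None,fx=3,fy=3,interpolation=cv2.INTER_CUBIC))
E
```

```text
clock: 10.57
eef_pos: [568.4, -204.2, 65.3]
tool_rot: [3.14, 0.015, 2.725]
force: [2.9, -2.8, 15.6]
width: 19.8
[ 568.32 -204.22   65.29] [ 3.29 -3.59 15.56] [-0.9  -1.2   0.04]
```

View pics/side11c.png

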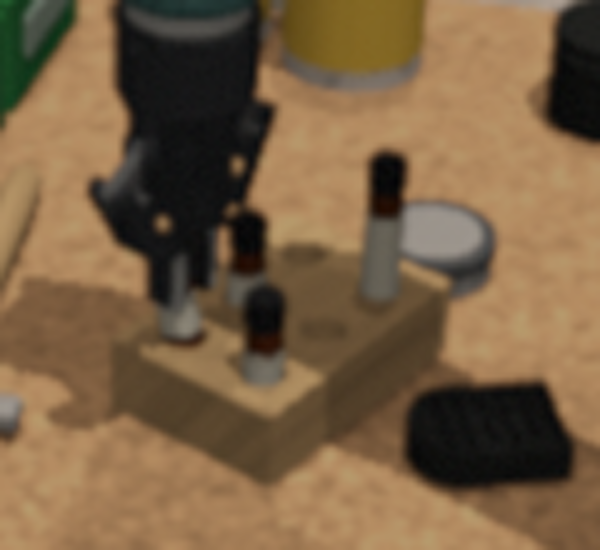

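View pics/w11c.png

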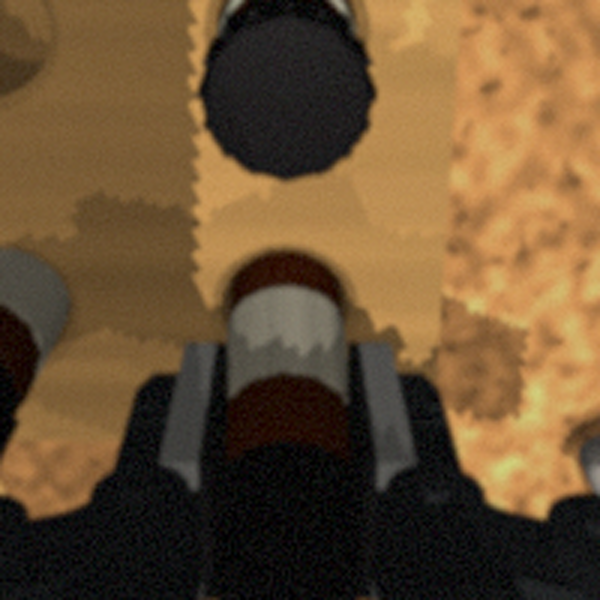

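```bash
python3 -m inch '{"travel":[[-0.2,0,0],[-0.4,0,0.1],[-0.4,0,0.2],[-0.4,0,0.3],[-0.3,0,0.4],[-0.3,0,0.5],[-0.3,0,0.6],[-0.4,0,0.7],[-0.4,0,0.7],[-0.4,0,0.7]],"twist":[0,0,0,0,0,0,0,0,0,0],"fingers":[1,1,1,1,1,1,1,1,1,1]}'
python3 - <<'E'
from h import *
s=cap('side','side12'); w=cap('wrist','w12'); 
st=ctrl.read_state();print(st['eef_pos'],st['force'],st['torque'])
cv2.imwrite('pics/side12c.png',cv2.resize(s['frame'][130:240,280:400,::-1],None,fx=5,fy=5,interpolation=cv2.INTER_CUBIC))
cv2.imwrite('pics/w12c.png',cv2.resize(w['frame'][140:340,220:420,::-1],None,fx=3,fy=3,interpolation=cv2.INTER_CUBIC))
E
```

```text
clock: 11.5
eef_pos: [568.8, -204.8, 62.5]
tool_rot: [-3.141, 0.01, 2.725]
force: [-12.3, 2.6, 54.8]
width: 20.1
[ 568.74 -204.78   62.42] [-11.99   2.05  54.35] [ 0.16  2.04 -0.1 ]
```

View pics/side12c.png

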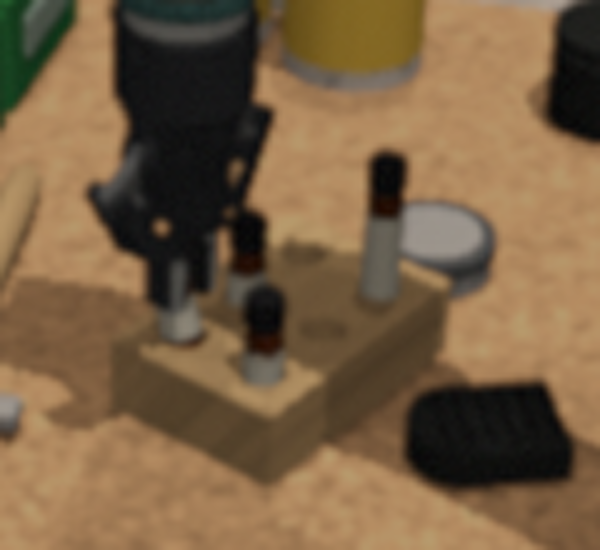

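View pics/w12c.png

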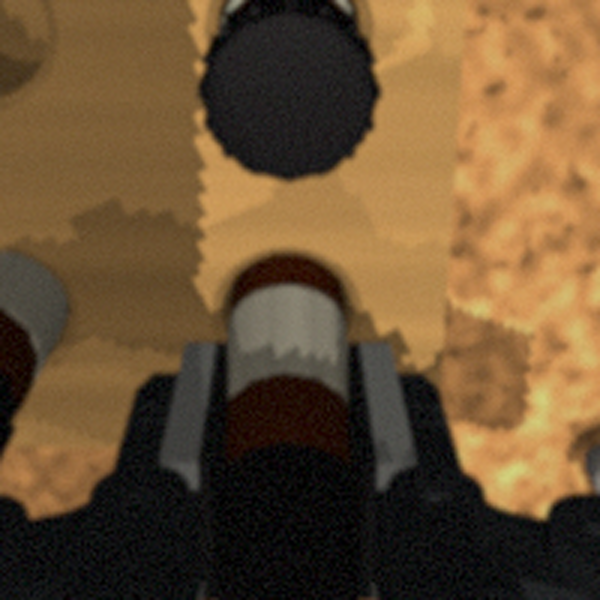

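```bash
python3 -m inch '{"travel":[[0.4,0,-0.6],[0.9,0,-0.6],[1.4,0,-0.6],[1.6,0,-0.5],[1.6,0,-0.3],[1.5,0,-0.1],[1.2,0,0],[0.9,0,0.1],[0.7,0,0.1],[0.7,0,0.1]],"twist":[0,0,0,0,0,0,0,0,0,0],"fingers":[1,1,1,1,1,1,1,1,1,1]}'
python3 - <<'E'
from h import *
s=cap('side','side13'); w=cap('wrist','w13'); 
st=ctrl.read_state();print(st['eef_pos'],st['force'],st['torque'])
cv2.imwrite('pics/side13c.png',cv2.resize(s['frame'][130:240,280:400,::-1],None,fx=5,fy=5,interpolation=cv2.INTER_CUBIC))
cv2.imwrite('pics/w13c.png',cv2.resize(w['frame'][140:340,220:420,::-1],None,fx=3,fy=3,interpolation=cv2.INTER_CUBIC))
E
```

```text
clock: 12.43
eef_pos: [559.6, -200.5, 55.4]
tool_rot: [-3.141, 0.002, 2.725]
force: [-3.8, 1.9, 18.7]
width: 18.1
[ 559.6  -200.47   55.44] [-3.56  0.43 18.14] [ 0.05  0.57 -0.02]
```

View pics/side13c.png

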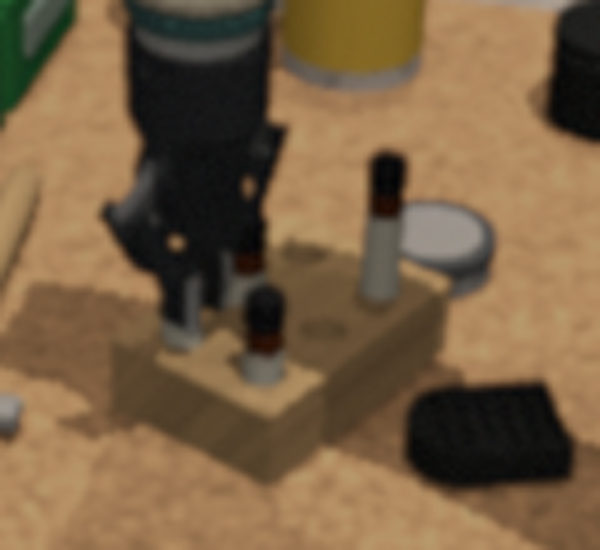

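View pics/w13c.png

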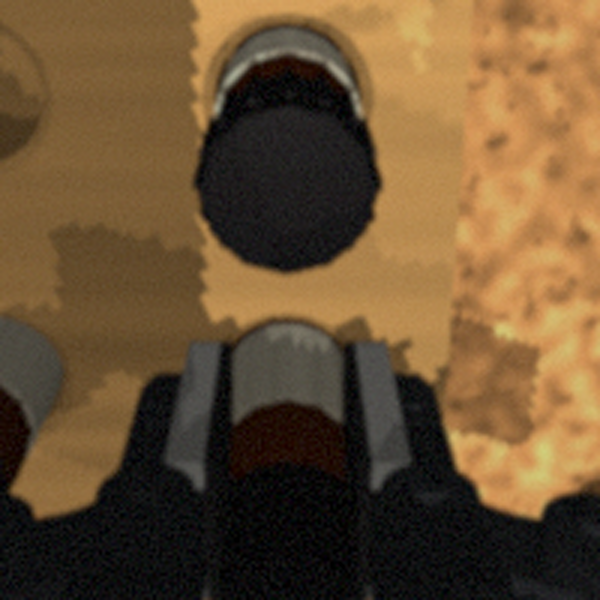

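```bash
python3 -m inch '{"travel":[[-0.3,0,0],[-0.3,0,0],[-0.3,0,0],[-0.3,0,0],[-0.3,0,-1],[-0.3,0,-4],[-0.3,0,-8],[-0.3,0,-11],[-0.3,0,-11],[-0.3,0,-11]],"twist":[0,0,0,0,0,0,0,0,0,0],"fingers":[3.4,3.4,3.4,3.4,3.4,3.4,3.4,3.4,3.4,3.4]}'
python3 - <<'E'
from h import *
s=cap('side','side14'); w=cap('wrist','w14'); c=cap('scene','scene14')
st=ctrl.read_state();print(st['eef_pos'],st['tool_rot'],st['force'],st['torque'])
cv2.imwrite('pics/side14c.png',cv2.resize(s['frame'][130:240,280:400,::-1],None,fx=5,fy=5,interpolation=cv2.INTER_CUBIC))
E
```

```text
clock: 13.37
eef_pos: [563.0, -201.9, 165.4]
tool_rot: [3.141, 0.004, 2.725]
force: [0.2, -0.4, 1.1]
width: 33.9
[ 560.58 -201.3   161.91] [-3.14 -0.    2.73] [ 0.09 -0.01  0.34] [-0.   -0.01  0.02]
```

View pics/side14c.png

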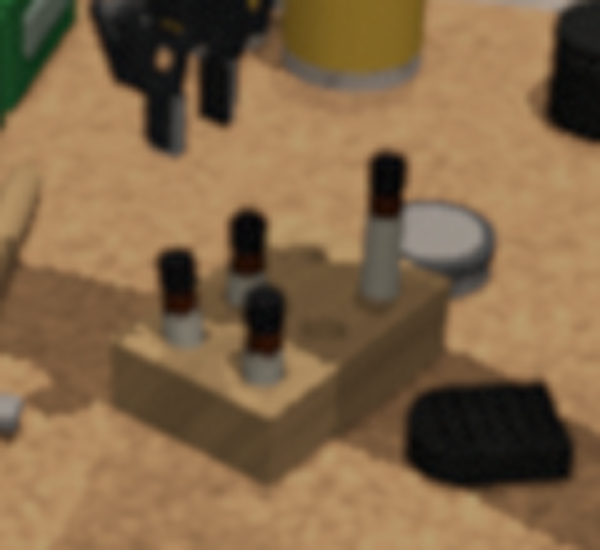

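View pics/w14.png

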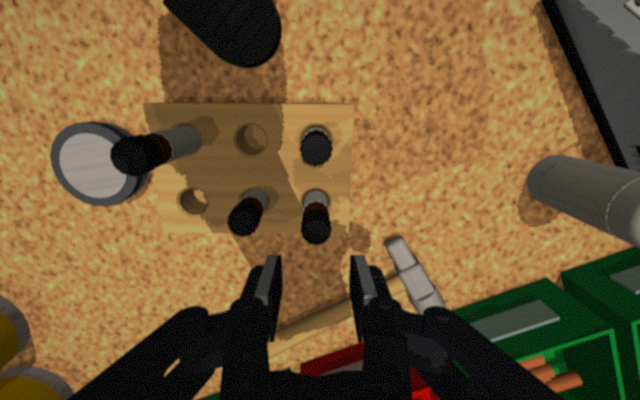

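Run:
```python
from h import *
w=load('w14');s=load('side14');c=load('scene14')
cv2.imwrite('pics/w14c.png',cv2.resize(w['frame'][90:220,90:290,::-1],None,fx=4,fy=4,interpolation=cv2.INTER_CUBIC))
cv2.imwrite('pics/s14t.png',np.hstack([cv2.resize(s['frame'][150:210,330:390,::-1],None,fx=6,fy=6,interpolation=cv2.INTER_CUBIC),cv2.resize(c['frame'][185:245,210:270,::-1],None,fx=6,fy=6,interpolation=cv2.INTER_CUBIC)]))
```

```text
(no output)
```

View pics/w14c.png

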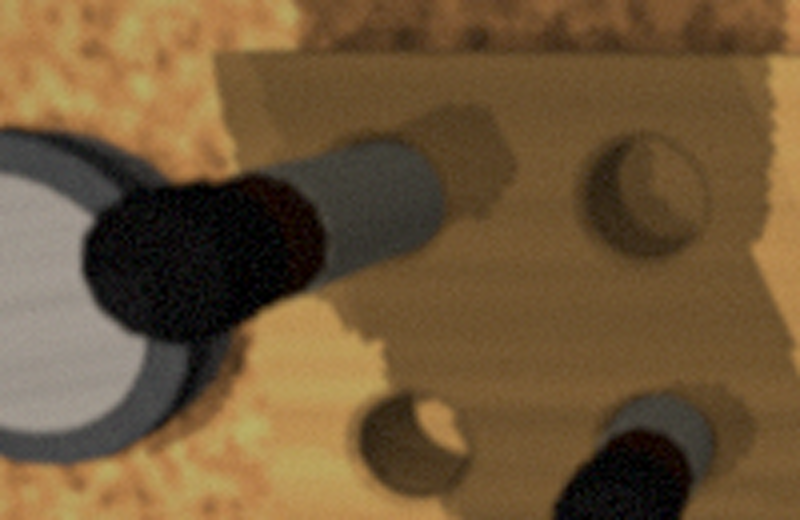

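View pics/s14t.png

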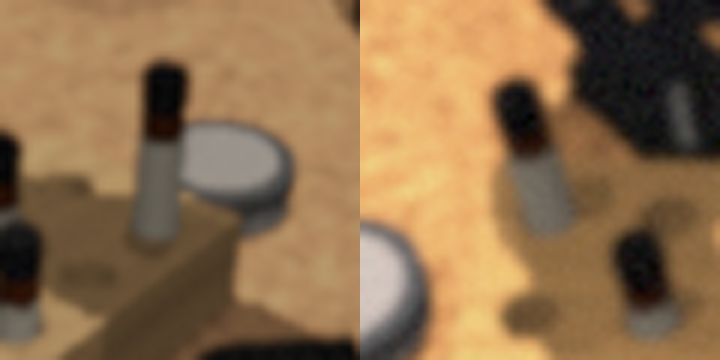

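Run:
```python
from h import *
w=load('w14');s=load('side14');c=load('scene14')
P=tri([(w,130,155.5),(s,357.5,162),(c,235.3,200.0)]); print(P,proj(w,P),proj(s,P),proj(c,P))
print(onz(s,357.5,162,132),onz(c,235.3,200,132),onz(w,130,155.5,132))
# label/hole junction
print(onz(w,90+400/4,90+195/4,50))
```

```text
[ 471.91 -279.1   130.16] [[127.63 156.32]] [[357.34 162.35]] [[235.49 199.84]]
[ 471.37 -278.01  132.  ] [ 473.85 -279.72  132.  ] [ 472.21 -276.47  132.  ]
[ 473.89 -273.11   50.  ]
```

```bash
python3 -m inch '{"travel":[[1,-2,0],[2,-5,0],[3,-8,0],[4.9,-10.6,0],[4.9,-10.6,0],[4.9,-10.6,0],[4.9,-10.6,0],[4.9,-10.6,0],[4.9,-10.6,0],[4.9,-10.6,0]],"twist":[0,0,0,0,0,0,0,0,0,0],"fingers":[4.5,4.5,4.5,4.5,4.5,4.5,4.5,4.5,4.5,4.5]}'
python3 - <<'E'
from h import *
s=cap('side','side15'); w=cap('wrist','w15'); c=cap('scene','scene15')
st=ctrl.read_state();print(st['eef_pos'],st['tool_rot'],st['force'],st['torque'])
T=st['eef_pos']
cv2.imwrite('pics/s15t.png',np.hstack([cv2.resize(s['frame'][130:210,320:400,::-1],None,fx=5,fy=5,interpolation=cv2.INTER_CUBIC),cv2.resize(c['frame'][165:245,200:280,::-1],None,fx=5,fy=5,interpolation=cv2.INTER_CUBIC)]))
E
```

```text
clock: 14.35
eef_pos: [474.9, -277.6, 162.8]
tool_rot: [3.141, -0.0, 2.728]
force: [-0.0, 0.3, 0.0]
width: 45.1
[ 474.48 -278.22  162.95] [3.14 0.   2.73] [-0.02  0.23  0.47] [ 0.   -0.04 -0.  ]
```

View pics/w15.png

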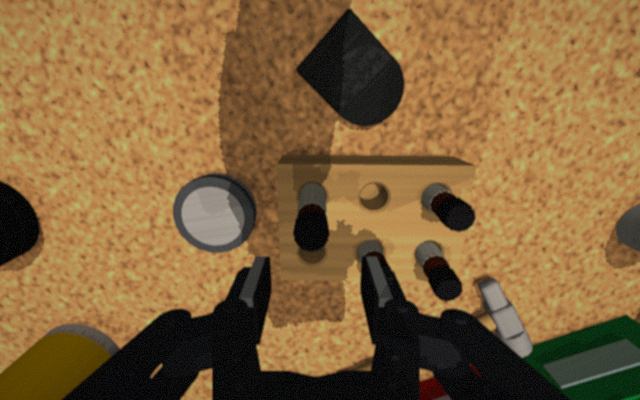

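View pics/s15t.png

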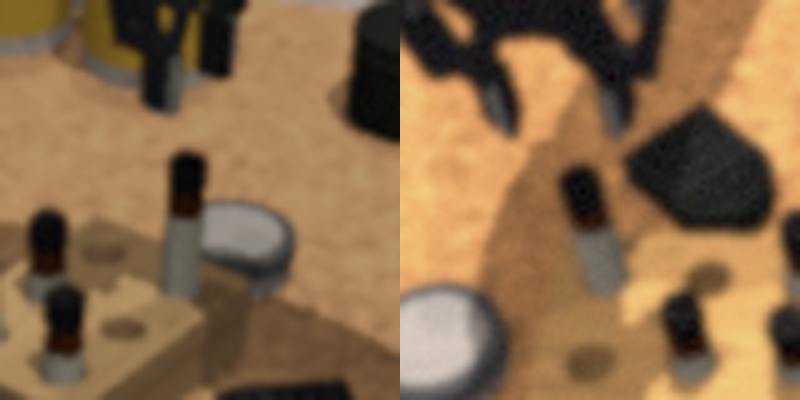

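```bash
python3 -m inch '{"travel":[[0.2,-0.2,2],[0.2,-0.2,5],[0.2,-0.2,8],[0.2,-0.2,9.2],[0.2,-0.2,9.2],[0.2,-0.2,9.2],[0.2,-0.2,9.2],[0.2,-0.2,9.2],[0.2,-0.2,9.2],[0.2,-0.2,9.2]],"twist":[0,0,0,0,0,0,0,0,0,0],"fingers":[4.5,4.5,4.5,4.5,4.5,3,1,1,1,1]}'
python3 - <<'E'
from h import *
s=cap('side','side16'); w=cap('wrist','w16'); c=cap('scene','scene16')
st=ctrl.read_state();print(st['eef_pos'],st['width'],st['force'],st['torque'])
cv2.imwrite('pics/s16t.png',np.hstack([cv2.resize(s['frame'][130:210,320:400,::-1],None,fx=5,fy=5,interpolation=cv2.INTER_CUBIC),cv2.resize(w['frame'][170:330,240:400,::-1],None,fx=2.5,fy=2.5,interpolation=cv2.INTER_CUBIC)]))
E
```

```text
clock: 15.33
eef_pos: [472.2, -280.1, 72.0]
tool_rot: [-3.141, 0.002, 2.725]
force: [0.2, 0.0, 0.9]
width: 20.8
[ 472.2  -280.08   71.87] 20.855166024038006 [-0.3  -0.63  4.62] [ 0.02 -0.01 -0.03]
```

View pics/s16t.png

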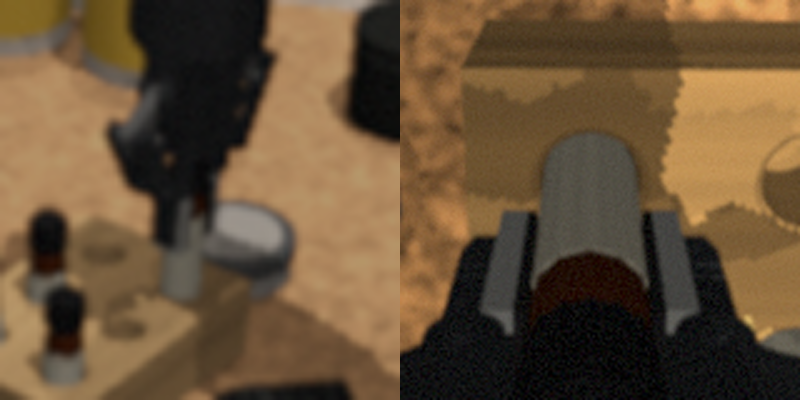

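```bash
python3 -m inch '{"travel":[[0,0,-2],[0,0,-6],[0,0,-10],[0,0,-14],[0.5,1.5,-17.5],[1.2,4,-20.5],[2.3,7.5,-23],[3.5,11,-23],[4.8,15,-23],[6,19,-23]],"twist":[0,0,7,14,21,28,35,42,49,56],"fingers":[1,1,1,1,1,1,1,1,1,1]}'
python3 - <<'E'
from cell import ctrl
s=ctrl.read_state(); print(s['eef_pos'],s['tool_rot'],s['qpos'])
E
```

```text
clock: 16.32
eef_pos: [492.1, -88.6, 301.7]
tool_rot: [3.141, 0.0, 1.761]
force: [0.3, -0.7, -0.8]
width: 20.5
[492.09322062 -88.62797653 301.71457371] [3.14060790e+00 2.17610726e-04 1.76122002e+00] [ 0.17737138  0.32492009 -0.07442162  1.81950795  0.02816703  0.99717753
  0.28198975]
```

```bash
python3 -m inch '{"travel":[[3.5,1,0],[7.2,2,0],[11,3.2,0],[15,4.4,0],[19,5.6,0],[23,6.8,0],[27,8,0],[30,9,0],[32,9.4,0],[32,9.4,0]],"twist":[7.1,14.2,21.3,28.4,35.5,42.6,49.7,56.8,63.9,71],"fingers":[1,1,1,1,1,1,1,1,1,1]}'; python3 -m inch '{"travel":[[0,0,0.5],[0,0,1.5],[0,0,2.5],[0,0,3],[0,0,3],[0,0,3],[0,0,3],[0,0,3],[0,0,3],[0,0,3]],"twist":[7,15.3,15.3,15.3,15.3,15.3,15.3,15.3,15.3,15.3],"fingers":[1,1,1,1,1,1,1,1,1,1]}'
python3 - <<'E'
from h import *
s=cap('side','side17'); w=cap('wrist','w17'); c=cap('scene','scene17')
st=ctrl.read_state();print(st['eef_pos'],st['tool_rot'],st['force'],st['torque'])
cv2.imwrite('pics/side17c.png',cv2.resize(s['frame'][180:330,200:360,::-1],None,fx=4,fy=4,interpolation=cv2.INTER_CUBIC))
E
```

```text
clock: 17.15
eef_pos: [520.3, 250.4, 300.3]
tool_rot: [-3.137, -0.001, 0.575]
force: [-0.2, 0.7, -0.6]
width: 20.4
clock: 17.98
eef_pos: [522.4, 241.8, 271.4]
tool_rot: [-3.141, -0.001, 0.304]
force: [-0.3, -0.7, -1.9]
width: 20.7
[522.2  241.87 271.18] [-3.14 -0.    0.3 ] [0.29 0.31 0.13] [0.01 0.   0.01]
```

View pics/w17.png

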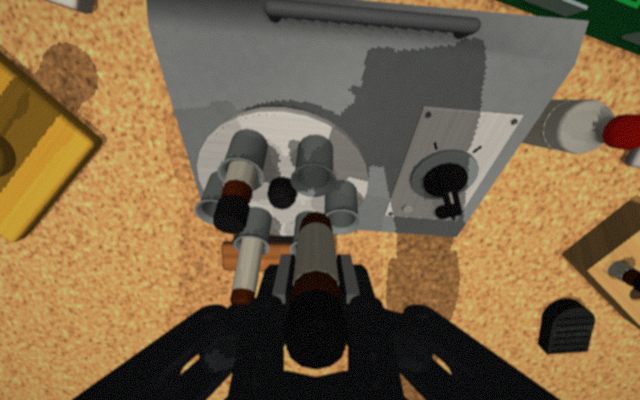

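View pics/side17c.png

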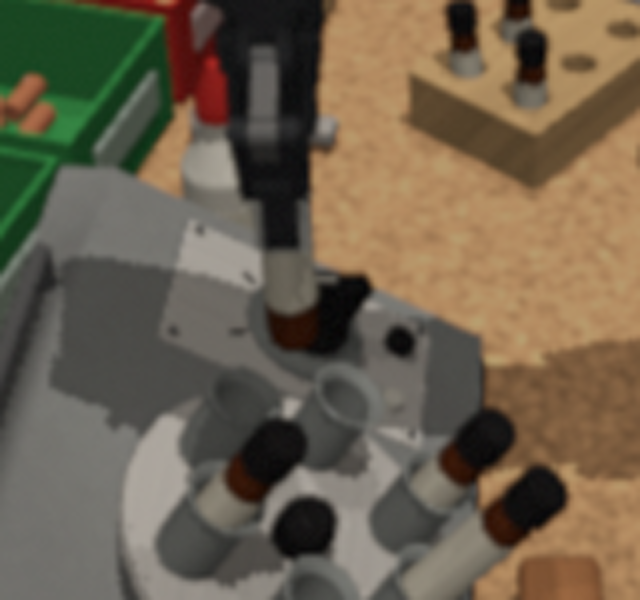

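Run:
```python
from h import *
from fit import headpose
p=np.load('p.npy'); H,o=headpose(p)
m=H@np.array([48.5,-28,40])+o; print(m)
k=5
w=load('w17'); s=load('side17'); w7=load('w7')
for d,n,b in [(w,'a',(270,120)),(s,'b',(225,245)),(w7,'c',(270,90))]:
    print(proj(d,m))
    im=cv2.resize(d['frame'][b[1]:b[1]+80,b[0]:b[0]+80,::-1],None,fx=k,fy=k,interpolation=cv2.INTER_CUBIC)
    for t in np.arange(0,2*np.pi,.3):
      for r,z,c in [(18.5,40,(0,0,255)),(15,40,(0,255,0))]:
        q=proj(d,H@np.array([48.5+r*np.cos(t),-28+r*np.sin(t),z])+o)[0]; cv2.circle(im,(int((q[0]-b[0]+.5)*k),int((q[1]-b[1]+.5)*k)),2,c,-1)
    if n=='a': A=im
    elif n=='b': B=im
    else: Cc=im
cv2.imwrite('pics/mouth.png',cv2.resize(np.hstack([A,B,Cc])[:, :],None,fx=.66,fy=.66))
```

```text
[544.33 252.64 181.74]
[[312.44 179.15]]
[[260.12 280.72]]
[[316.23 142.01]]
```

View pics/mouth.png

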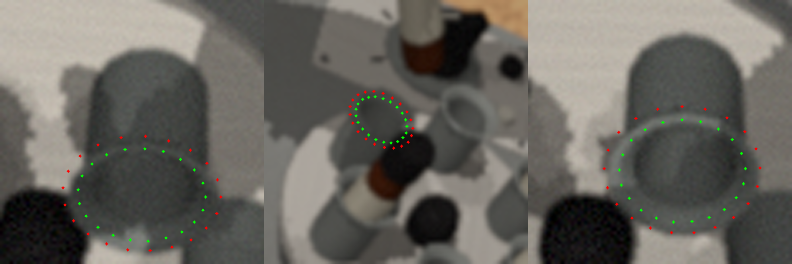

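Run:
```python
from h import *
s=load('side17');w=load('w17')
for z in (211,222): print(proj(s,[522.2,241.9,z]),proj(w,[522.2,241.9,z]))
P=tri([(s,200+294/4,180+335/4),(w,316,222)]);print(P)
cv2.imwrite('pics/t.png',np.hstack([cv2.resize(w['frame'][190:290,270:370,::-1],None,fx=4,fy=4),cv2.resize(s['frame'][230:280,250:300,::-1],None,fx=8,fy=8)]))
```

```text
[[273.27 266.86]] [[317.17 222.3 ]]
[[272.94 262.2 ]] [[317.23 228.27]]
[522.97 242.25 217.12]
```

View pics/t.png

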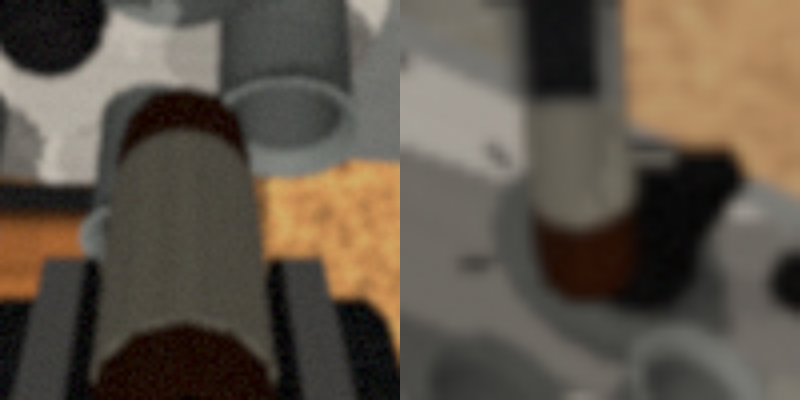

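```bash
python3 -m inch '{"travel":[[0.5,-0.2,0.7],[1,-0.4,1.7],[1.36,-0.44,2.7],[1.36,-0.44,2.7],[1.5,-0.42,2.95],[1.7,-0.4,3.3],[1.9,-0.4,3.6],[2.1,-0.4,3.95],[2.25,-0.38,4.2],[2.25,-0.38,4.2]],"twist":[2,3.7,3.7,3.7,3.7,3.7,3.7,3.7,3.7,3.7],"fingers":[1,1,1,1,1,1,1,1,1,1]}'
python3 - <<'E'
from h import *
s=cap('side','side18'); w=cap('wrist','w18')
st=ctrl.read_state();print(st['eef_pos'],st['tool_rot'],st['force'],st['torque'])
cv2.imwrite('pics/t18.png',np.hstack([cv2.resize(w['frame'][130:290,240:400,::-1],None,fx=2.5,fy=2.5),cv2.resize(s['frame'][230:310,230:310,::-1],None,fx=5,fy=5)]))
E
```

```text
clock: 18.97
eef_pos: [542.8, 251.8, 228.5]
tool_rot: [3.141, 0.0, 0.239]
force: [-0.0, -0.6, -0.5]
width: 20.9
[542.54 251.98 228.96] [3.14 0.   0.24] [ 1.04 -0.28 -0.28] [-0.18  0.01 -0.01]
```

View pics/t18.png

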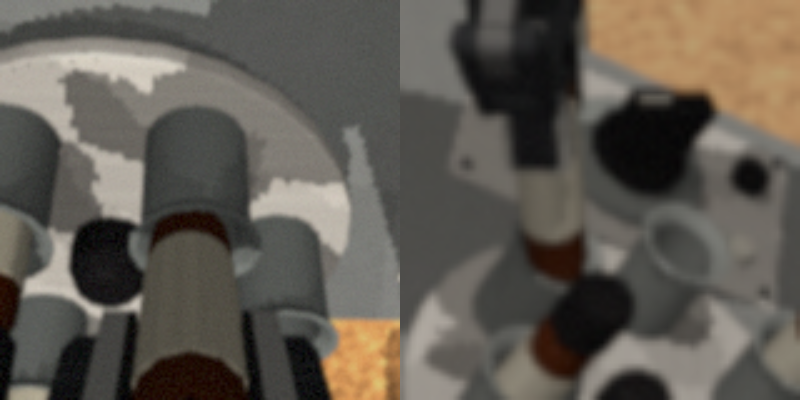

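```bash
python3 -m inch '{"travel":[[0.18,0,0.32],[-0.2,0,0.4],[-0.6,0,0.48],[-1,0,0.58],[-1.4,0,0.68],[-1.7,0,0.85],[-2,0,1.05],[-2.3,0,1.3],[-2.5,0,1.47],[-2.5,0,1.47]],"twist":[0,0,0,0,0,0,0,0,0,0],"fingers":[1,1,1,1,1,1,1,1,1,1]}'
python3 - <<'E'
from h import *
s=cap('side','side19'); w=cap('wrist','w19')
st=ctrl.read_state();print(st['eef_pos'],st['tool_rot'],st['force'],st['torque'])
cv2.imwrite('pics/t19.png',np.hstack([cv2.resize(w['frame'][90:290,220:420,::-1],None,fx=2,fy=2),cv2.resize(s['frame'][230:310,230:310,::-1],None,fx=5,fy=5)]))
E
```

```text
clock: 19.9
eef_pos: [523.6, 246.6, 217.0]
tool_rot: [-3.141, -0.013, 0.238]
force: [7.9, -1.0, 3.0]
width: 20.5
[523.73 246.67 216.94] [-3.14 -0.01  0.24] [ 7.87 -1.45  3.16] [-0.27 -2.14 -0.08]
```

View pics/t19.png

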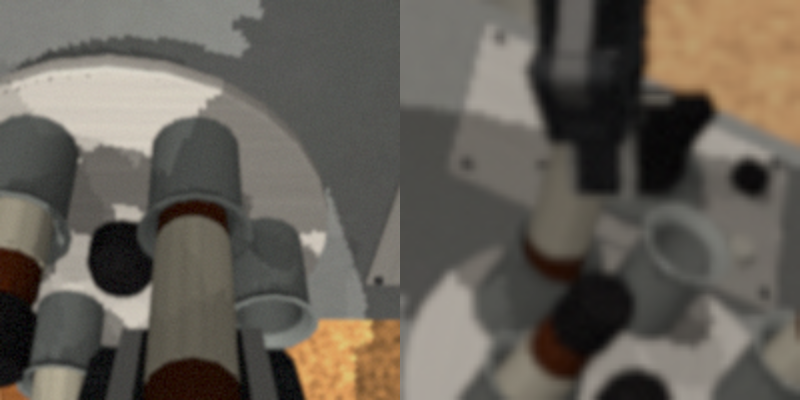

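```bash
python3 -m inch '{"travel":[[-0.3,0,0.1],[-0.6,0,0.2],[-0.8,0,0.35],[-0.9,0,0.5],[-0.9,0,0.7],[-0.9,0,0.9],[-0.9,0,1.1],[-0.9,0,1.3],[-0.8,0,1.5],[-0.8,0,1.5]],"twist":[0,0,0,0,0,0,0,0,0,0],"fingers":[1,1,1,1,1,1,1,1,1,1]}'
python3 - <<'E'
from h import *
s=cap('side','side20'); w=cap('wrist','w20')
st=ctrl.read_state();print(st['eef_pos'],st['tool_rot'],st['force'],st['torque'])
cv2.imwrite('pics/t20.png',np.hstack([cv2.resize(w['frame'][90:290,220:420,::-1],None,fx=2,fy=2),cv2.resize(s['frame'][230:310,230:310,::-1],None,fx=5,fy=5)]))
E
```

```text
clock: 20.83
eef_pos: [516.0, 244.8, 201.9]
tool_rot: [-3.141, -0.013, 0.238]
force: [6.8, -2.0, 5.4]
width: 20.6
[515.96 244.75 201.85] [-3.14 -0.01  0.24] [ 7.79 -0.44  5.  ] [-0.29 -2.07 -0.11]
```

View pics/t20.png

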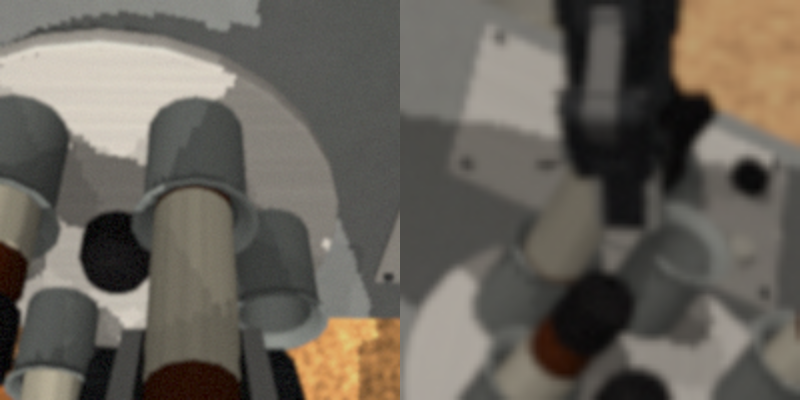

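```bash
python3 -m inch '{"travel":[[0,0,0.15],[0.05,0,0.3],[0.1,0,0.4],[0.15,0,0.5],[0.2,0,0.6],[0.25,0,0.7],[0.3,0,0.8],[0.4,0,0.9],[0.4,0,0.9],[0.4,0,0.9]],"twist":[0,0,0,0,0,0,0,0,0,0],"fingers":[1,1,1,1,1,1,1,1,1,1]}'
python3 - <<'E'
from h import *
s=cap('side','side21'); w=cap('wrist','w21')
st=ctrl.read_state();print(st['eef_pos'],st['tool_rot'],st['force'],st['torque'])
cv2.imwrite('pics/t21.png',np.hstack([cv2.resize(w['frame'][90:290,220:420,::-1],None,fx=2,fy=2),cv2.resize(s['frame'][230:310,230:310,::-1],None,fx=5,fy=5)]))
E
```

```text
clock: 21.77
eef_pos: [519.7, 245.6, 194.9]
tool_rot: [-3.141, -0.013, 0.237]
force: [1.6, -2.4, 19.1]
width: 20.6
[519.65 245.64 194.88] [-3.14 -0.01  0.24] [ 1.72 -3.6  19.47] [-0.77 -1.15 -0.14]
```

View pics/t21.png

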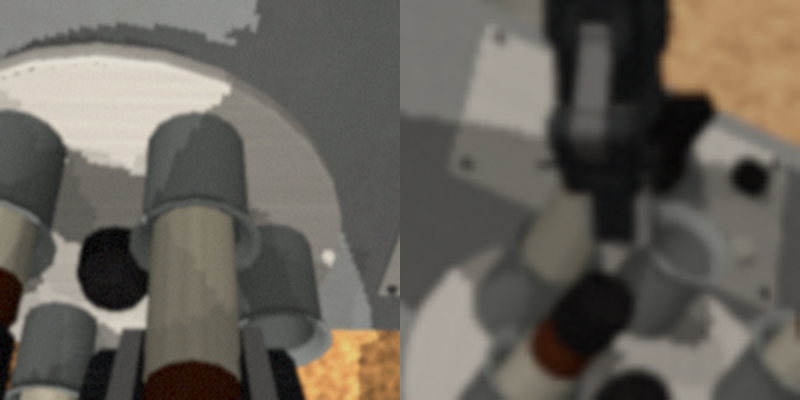

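```bash
python3 -m inch '{"travel":[[-0.2,0,0.1],[-0.4,0,0.1],[-0.4,0,0.2],[-0.2,0,0.3],[0,0,0.3],[0.2,0,0.3],[0.2,0,0.4],[0.2,0,0.4],[0.2,0,0.4],[0.2,0,0.4]],"twist":[0,0,0,0,0,0,0,0,0,0],"fingers":[1,1,1,1,1,1,1,1,1,1]}'
python3 - <<'E'
from h import *
s=cap('side','side22'); w=cap('wrist','w22')
st=ctrl.read_state();print(st['eef_pos'],st['tool_rot'],st['force'],st['torque'])
E
```

```text
clock: 22.7
eef_pos: [515.5, 244.8, 191.9]
tool_rot: [-3.141, -0.001, 0.238]
force: [-14.2, -7.5, 39.7]
width: 20.4
[515.54 244.87 191.9 ] [-3.14 -0.    0.24] [-14.14  -8.26  39.76] [-1.65  2.2  -0.1 ]
```

```bash
python3 -m inch '{"travel":[[0,0,-0.3],[0,0,-0.4],[0,0,-0.4],[0,0,-0.4],[0,0,-0.4],[0,0,-0.4],[0,0,-2],[0,0,-5],[0,0,-8],[0,0,-11]],"twist":[0,0,0,0,0,0,0,0,0,0],"fingers":[1,1,4,4,4,4,4,4,4,4]}'
python3 - <<'E'
from h import *
s=cap('side','side23'); w=cap('wrist','w23'); c=cap('scene','scene23')
st=ctrl.read_state();print(st['eef_pos'],st['tool_rot'],st['force'],st['torque'])
cv2.imwrite('pics/side23c.png',cv2.resize(s['frame'][180:330,160:360,::-1],None,fx=4,fy=4,interpolation=cv2.INTER_CUBIC))
E
```

```text
clock: 23.63
eef_pos: [515.8, 245.8, 296.8]
tool_rot: [3.141, 0.002, 0.239]
force: [0.7, 0.0, -0.0]
width: 39.8
[517.51 246.63 298.37] [-3.14 -0.    0.24] [ 0.39  0.33 -0.26] [-0.01  0.03  0.05]
```

View pics/side23c.png

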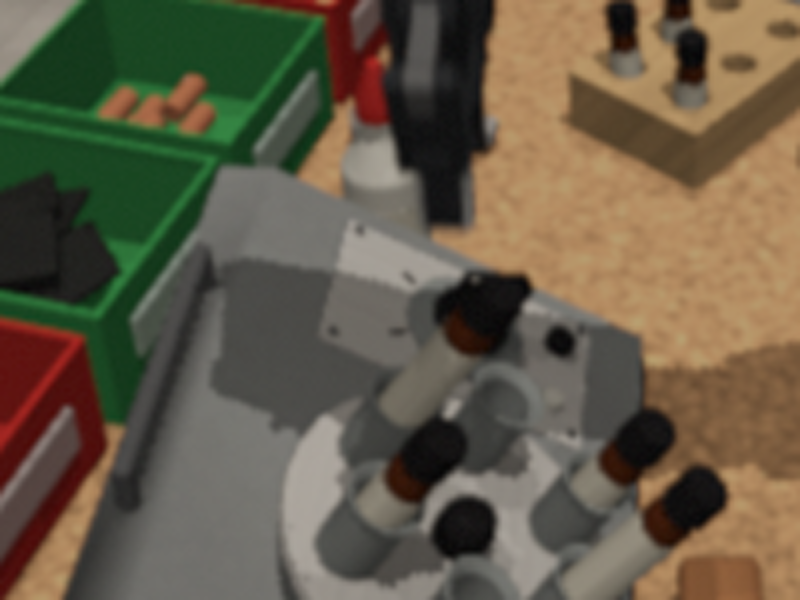

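View pics/w23.png

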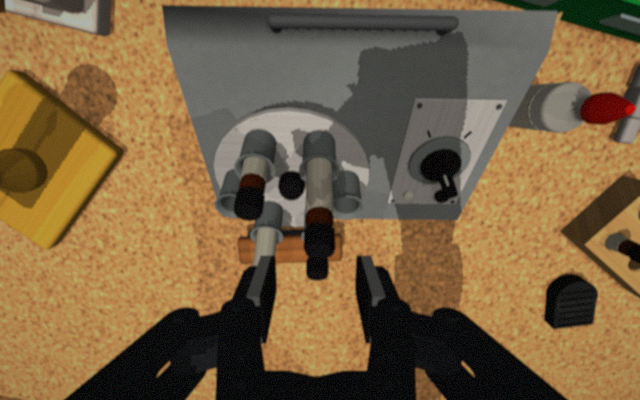

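Run:
```python
from h import *
for n,f,b in [('w23',None,(370,80)),('side23',None,(225,220))]:
    d=load(n); im=cv2.resize(d['frame'][b[1]:b[1]+(140 if n[0]=='w' else 90),b[0]:b[0]+(160 if n[0]=='w' else 90),::-1],None,fx=5 if n[0]=='w' else 8,fy=4.2 if n[0]=='w' else 6.5,interpolation=cv2.INTER_CUBIC)
    im=np.clip(im*1.5,0,255).astype(np.uint8); cv2.imwrite('pics/sel_'+n+'.png',im)
d=load('side0'); im=cv2.resize(d['frame'][220:310,225:315,::-1],None,fx=8,fy=6.5,interpolation=cv2.INTER_CUBIC); cv2.imwrite('pics/sel_side0.png',np.clip(im*1.6,0,255).astype(np.uint8))
```

```text
(no output)
```

View pics/sel_w23.png

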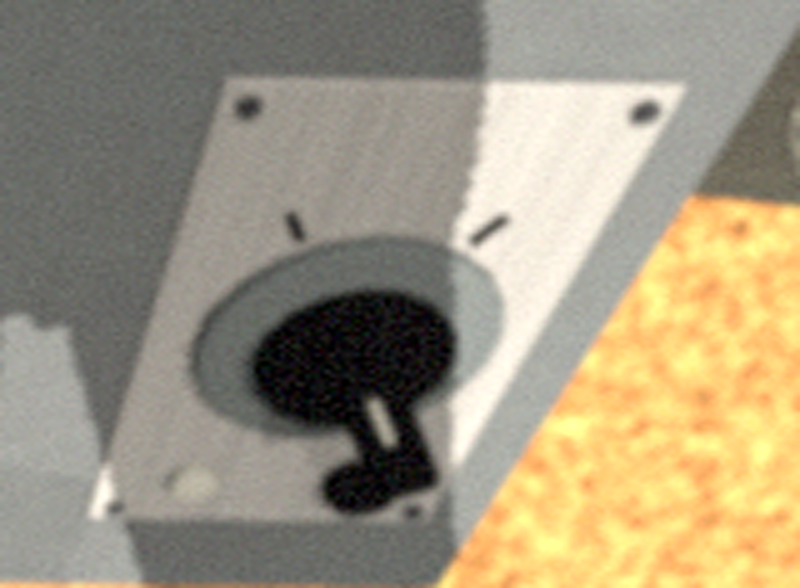

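View pics/sel_side0.png

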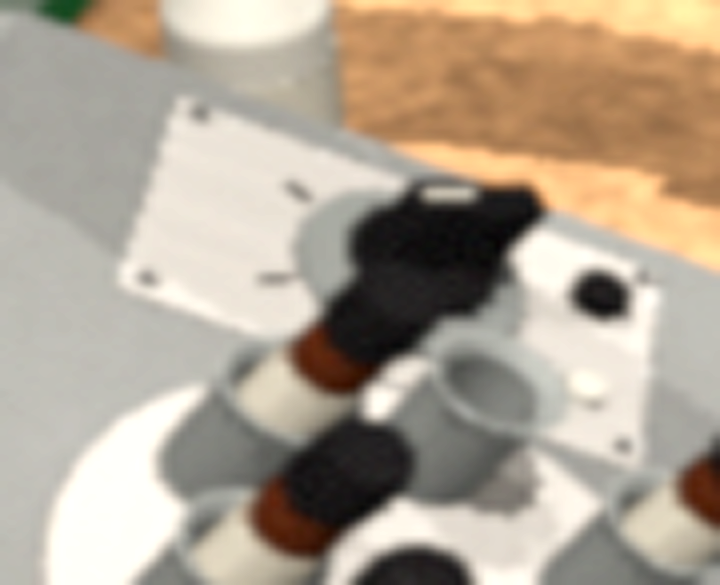

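```bash
cat > sel.py <<'E'
from h import *
from fit import headpose
p=np.load('p.npy'); H,o=headpose(p)
Rz=R.from_euler('z',p[2]).as_matrix()
def plane_pt(d,u,v,off):
    n=H[:,2]; q=Rz@np.array([-115,0,35])+[p[0],p[1],0]+n*off
    c,r=ray(d,u,v); return c+r*((q-c)@n)/(r@n)
E
python3 - <<'E'
from sel import *
d=load('w23'); D=plane_pt(d,441,165.2,16); G=D+H[:,2]*23; print('G',G)
s0=load('side0')
print('G in head frame',(G-o)@H)
def draw(G,th,f,b,kx,ky,out):
    d=load(f); im=cv2.imread(f'pics/{f}.png'); im=im[b[1]:b[1]+b[3],b[0]:b[0]+b[2]]; im=np.clip(cv2.resize(im,None,fx=kx,fy=ky,interpolation=cv2.INTER_CUBIC)*1.5,0,255).astype(np.uint8)
    a=np.radians(30)-th; X=np.array([np.cos(a),np.sin(a),0]);Y=np.array([-np.sin(a),np.cos(a),0])
    def pt(v,c):
        q=proj(d,G+H@v)[0]; cv2.circle(im,(int((q[0]-b[0]+.5)*kx),int((q[1]-b[1]+.5)*ky)),2,c,-1)
    for t in np.linspace(0,6.28,24): pt(np.array([22*np.cos(t),22*np.sin(t),-23]),(0,255,0))
    for u in np.linspace(-21,21,12):
        for v in (-7,7): pt(X*u+Y*v+np.array([0,0,7]),(0,0,255) if u>-15 else (255,0,255))
    for v in np.linspace(-7,7,5):
        for u in (-21,21): pt(X*u+Y*v+np.array([0,0,7]),(0,0,255) if u>0 else (255,0,255))
    cv2.imwrite(out,im)
draw(G,0,'w23',(370,80,160,140),5,4.2,'pics/d1.png')
draw(G,0,'side0',(225,220,90,90),8,6.5,'pics/d2.png')
np.save('G.npy',G)
E
```

```text
G [555.3  115.12 125.68]
G in head frame [   1.22 -164.15    2.57]
```

View pics/d1.png

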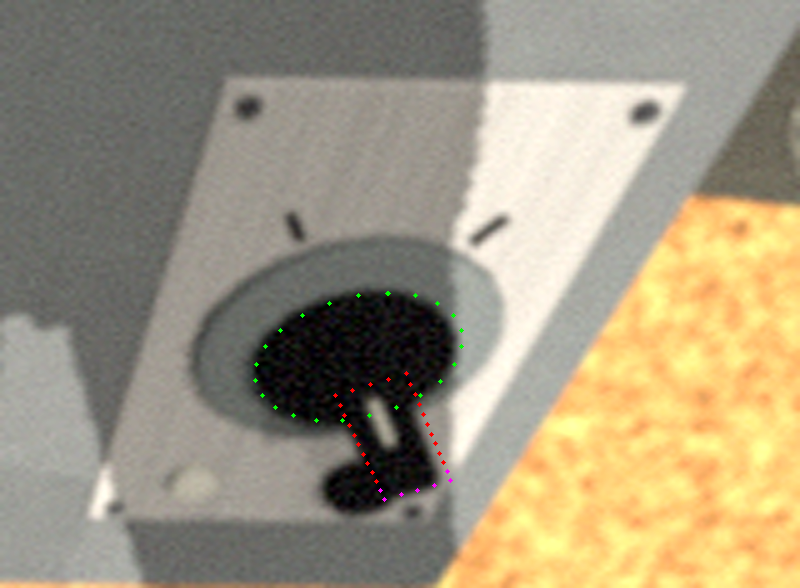

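View pics/d2.png

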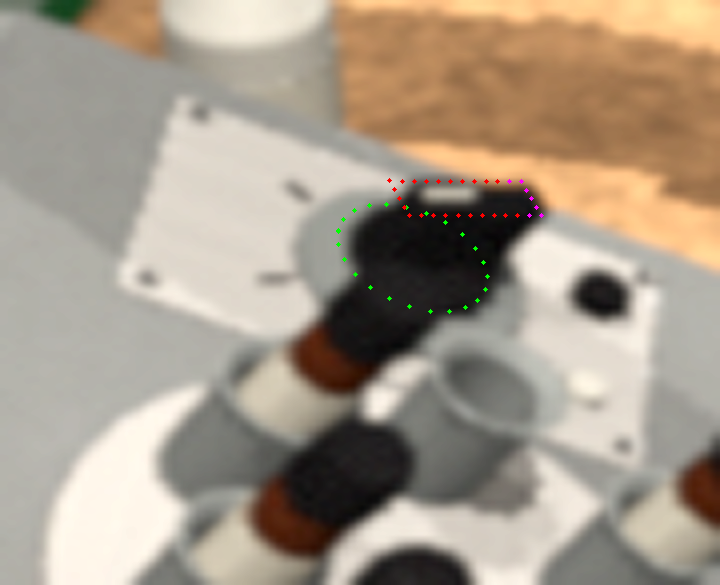

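Run:
```python
from sel import *
w=load('w23');sc=load('scene0');sd=load('side0')
P=tri([(sc,375.5,205),(sd,255,196)]);print(P, proj(w,P))
a=.239;G=np.array([554,115,124]);X=np.array([.971,.238,0]);Y=np.array([-.238,.971,0]);print((P-G)@X,(P-G)@Y)
print(ctrl.read_state()['eef_pos'])
T=np.array([517.5,246.6,298.4]); t=G-18*X-38*Y; print(t,(t-T)@X,-(t-T)@Y)
```

```text
[654.05  12.57 178.23] [[631.   110.29]]
72.76559430783377 -123.2749991700899
[517.51 246.63 298.37]
[545.57  73.82 124.  ] -13.870029999999964 174.45102999999997
```

```bash
python3 -m inch '{"travel":[[-0.2,3,0],[-0.5,7,0],[-0.8,11,0],[-1.1,14.5,0],[-1.4,17.4,0],[-1.4,17.4,4],[-1.4,17.4,8],[-1.4,17.4,12],[-1.4,17.4,15],[-1.4,17.4,16]],"twist":[0,0,0,0,0,0,0,0,0,0],"fingers":[0,0,0,0,0,0,0,0,0,0]}'
python3 - <<'E'
from h import *
s=cap('side','side24'); w=cap('wrist','w24')
st=ctrl.read_state();print(st['eef_pos'],st['tool_rot'],st['force'],st['width'])
cv2.imwrite('pics/t24.png',np.hstack([cv2.resize(w['frame'][150:350,220:420,::-1],None,fx=2,fy=2),cv2.resize(s['frame'][200:300,220:320,::-1],None,fx=4,fy=4)]))
E
```

```text
clock: 24.62
eef_pos: [539.3, 73.0, 130.7]
tool_rot: [-3.141, 0.011, 0.239]
force: [-0.3, 0.7, -0.4]
width: 0.0
[541.67  73.22 133.72] [-3.14  0.01  0.24] [-0.5   0.08  0.57] 0.05493089999322558
```

View pics/t24.png

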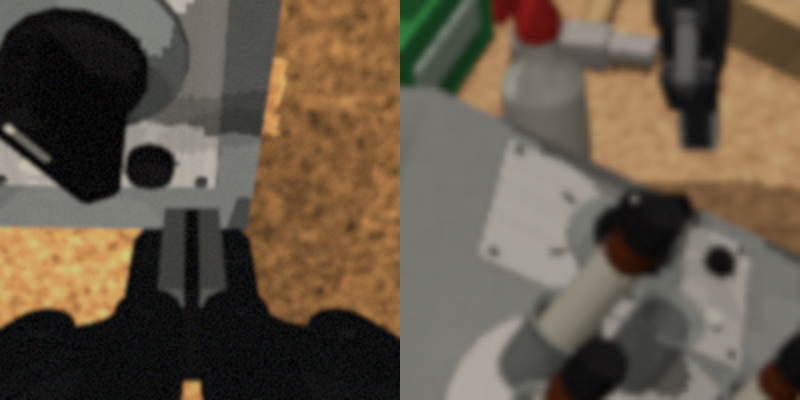

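Run:
```python
from sel import *
w=load('w23');sd=load('side0'); w2=load('w24')
P=tri([(w,441,196.7),(sd,225+600/8,220+293/6.5)]);print(P)
G=np.array([554,115,124]);print('head rel',(P-G)@H)
st=ctrl.read_state();print(st['eef_pos'])
for g in (G,): 
    for v in [(-18.2,-10.5,7),(-18.2,10.5,7)]: print(g+H@np.array(v), proj(w2,g+H@np.array(v)))
```

```text
[524.75  87.51  70.26]
head rel [-57.16 -19.7  -29.05]
[541.67  73.22 133.72]
[537.81 100.2  120.96] [[269.64 247.51]]
[532.79 120.59 120.96] [[232.05 247.52]]
```

```bash
python3 -m inch '{"travel":[[0,0,1.5],[0,0,3],[0,0,3.6],[0,0,3.6],[0,-0.6,3.6],[0,-1.2,3.6],[0,-1.8,3.6],[0,-2.3,3.6],[0,-2.8,3.6],[0,-2.8,3.6]],"twist":[0,0,0,0,0,0,0,0,0,0],"fingers":[0,0,0,0,0,0,0,0,0,0]}'
python3 - <<'E'
from h import *
s=cap('side','side25'); w=cap('wrist','w25')
st=ctrl.read_state();print(st['eef_pos'],st['tool_rot'],st['force'],st['width'])
cv2.imwrite('pics/t25.png',np.hstack([cv2.resize(w['frame'][120:320,220:420,::-1],None,fx=2,fy=2),cv2.resize(s['frame'][200:300,220:320,::-1],None,fx=4,fy=4)]))
E
```

```text
clock: 25.55
eef_pos: [535.2, 94.4, 100.4]
tool_rot: [3.135, 0.006, 0.236]
force: [-1.7, -13.5, -3.5]
width: -0.1
[535.22  94.45 100.41] [3.14 0.01 0.24] [ -2.43 -13.75  -4.48] -0.3758610378799751
```

View pics/t25.png

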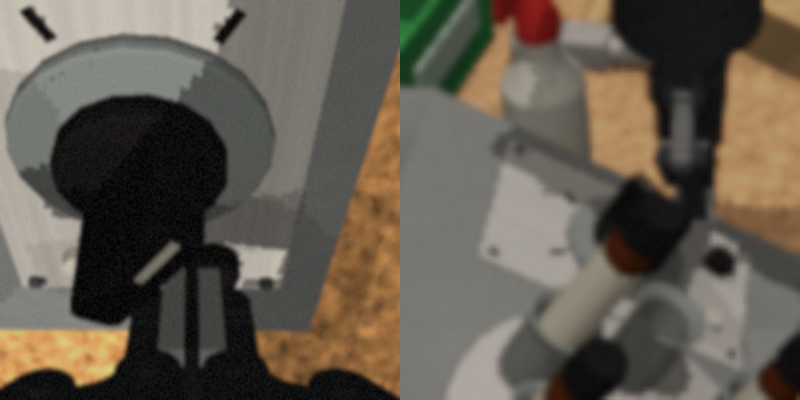

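```bash
python3 -m inch '{"travel":[[0,1,0],[0,2,0],[0,2.6,0],[0,2.8,-2],[0,2.8,-6],[0,2.8,-10],[0,2.8,-14],[0,2.8,-17],[0,2.8,-18],[0,2.8,-18]],"twist":[0,0,0,0,0,0,0,0,0,0],"fingers":[0,0,0,0,0,0,0,0,0,0]}'
python3 - <<'E'
from h import *
s=cap('side','side26'); w=cap('wrist','w26'); c=cap('scene','scene26')
st=ctrl.read_state();print(st['eef_pos'],st['tool_rot'],st['force'],st['width'])
cv2.imwrite('pics/t26.png',np.hstack([cv2.resize(w['frame'][120:320,180:380,::-1],None,fx=2,fy=2),cv2.resize(s['frame'][200:300,220:320,::-1],None,fx=4,fy=4)]))
cv2.imwrite('pics/side26c.png',cv2.resize(s['frame'][130:330,160:390,::-1],None,fx=3,fy=3,interpolation=cv2.INTER_CUBIC))
E
```

```text
clock: 26.48
eef_pos: [546.1, 74.2, 284.1]
tool_rot: [-3.141, -0.008, 0.24]
force: [-0.3, -1.0, 0.2]
width: -0.2
[542.87  73.7  278.98] [-3.14  0.    0.24] [-0.54 -0.07  0.24] 0.06673624303253349
```

View pics/w26.png

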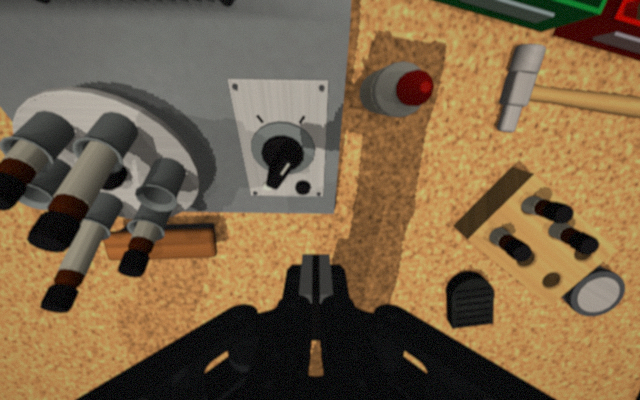

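View pics/side26c.png

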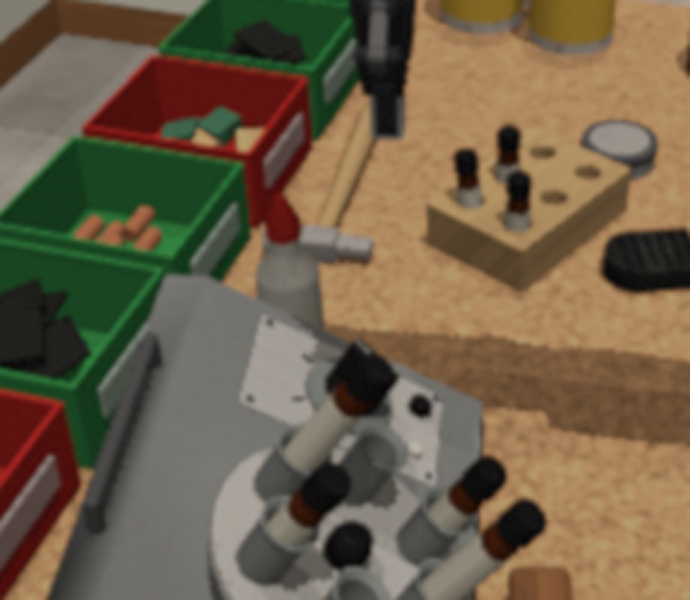

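View pics/scene26.png

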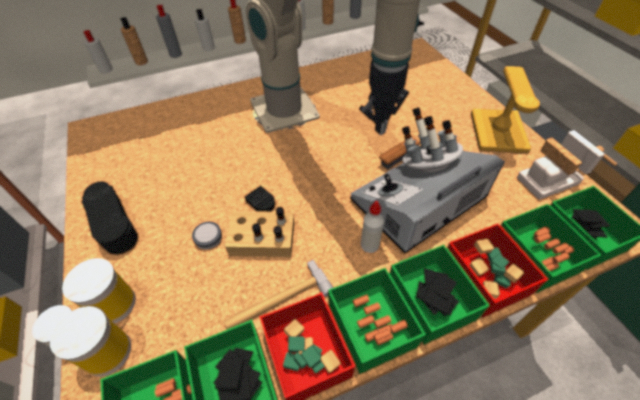

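Run:
```python
from sel import *
d=load('w26'); G=np.array([554,115,124.])
im=d['frame'][:,:,::-1][60:220,0:360].copy(); k=2.2; im=cv2.resize(im,None,fx=k,fy=k,interpolation=cv2.INTER_CUBIC); im=np.clip(im*1.4,0,255).astype(np.uint8)
def pt(P,c):
    q=proj(d,P)[0]; cv2.circle(im,(int((q[0]+.5)*k),int((q[1]-60+.5)*k)),1,c,-1)
for th,c in [(1.05,(0,0,255)),(0,(255,0,0))]:
    a=np.radians(30)-th; X=np.array([np.cos(a),np.sin(a),0]);Y=np.array([-np.sin(a),np.cos(a),0])
    for u in np.linspace(-21,21,12):
        for v in (-7,7): pt(G+H@(X*u+Y*v+np.array([0,0,7])),c)
for y,x in [(-28,48.5),(28,-48.5)]:
    for s in (0,40,60,80): pt(H@np.array([x-0.08*s,y,40+s])+o,(0,255,0))
for t in np.linspace(0,6.28,24):
    for y,x in [(-28,48.5),(28,-48.5)]: pt(H@np.array([x-0.08*80+11*np.cos(t),y+11*np.sin(t),120])+o,(0,255,255))
cv2.imwrite('pics/chk.png',im); st=ctrl.read_state(); print(st['eef_pos'],st['force'])
```

```text
[542.87  73.7  278.98] [-0.54 -0.07  0.24]
```

View pics/chk.png

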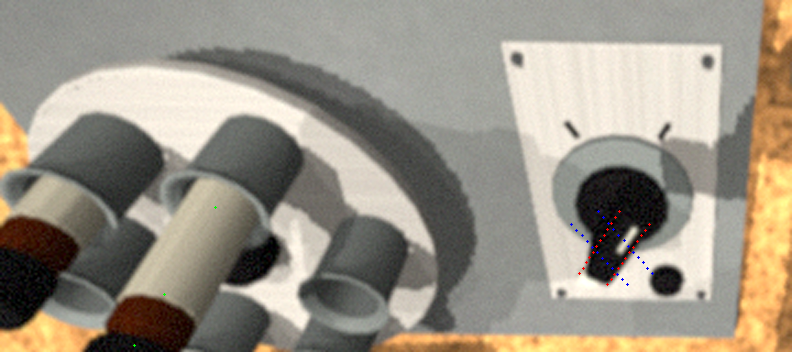

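Run:
```python
from sel import *
d=load('side26'); k=7
im=cv2.resize(d['frame'][235:330,240:350,::-1],None,fx=k,fy=k*.88,interpolation=cv2.INTER_CUBIC); im=np.clip(im*1.5,0,255).astype(np.uint8)
for y,x in [(-28,48.5),(28,-48.5)]:
    for s in (30,40,50,60,80):
        q=proj(d,H@np.array([x-0.08*s,y,40+s])+o)[0]; cv2.circle(im,(int((q[0]-240+.5)*k),int((q[1]-235+.5)*k*.88)),2,(0,255,0),-1)
cv2.imwrite('pics/chk2.png',im)
```

```text
(no output)
```

View pics/chk2.png

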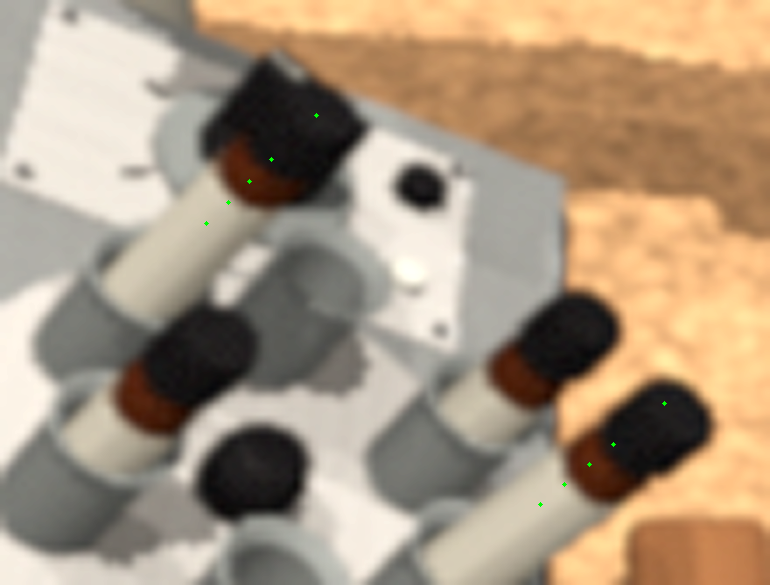

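```bash
python3 -c "
from cell import ctrl; print(ctrl.finish_job())"
```

```text
the job is handed in; nothing more can be done
None
```

The job is done and was handed in at about 26.5 s on the robot's clock.

- **Which vial:** the tall vial was in the lower left pocket, so the short vial facing it was the one in the upper right pocket.
- **Short vial:** I drew it out along the pocket's axis and turned it upright in the fingers against the wall of a free rack hole. I then lowered it to the floor of the hole and let go.
- **Tall vial:** I lifted it out of the rack and tilted it into the upper right pocket. I pressed it home against about 40 N along the axis before releasing it.
- **Selector:** I pushed it with closed fingers, then backed the arm off.

**Last checks:**
- The selector's bar lines up with the run position when drawn over the camera picture.
- The new tall vial sits as deep as the one opposite, with its label edge about 45 mm above the mouth against about 47 mm.
- The moved short vial stands as high as the other two in the rack, and the other vials and bench items look unmoved.
- The gripper is clear of everything, with force near zero.

**What disagreed or went wrong:**
- **Fingertips:** the cameras showed the fingertips about 30 mm farther back than `ctrl.nose_length` says. My first grasp only pinched the top of the cap (opening about 11 mm). I reopened, went lower, and used the camera value from then on.
- **Jam in the rack:** the short vial jammed once, still slightly tilted, with about 55 N on the wrist. I eased it off, straightened it and lowered it again. It slid the last 7 mm or so while I was still gripping it, with the pads off centre on the vial.
- **Finger opening:** it read 18 to 21 mm on the 22 mm vials.

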